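# Make up a sale tray of tumblers and glass pebbles

## Task

Make up the sale tray: pull the carton's orange spout fully out, then tip the carton to pour all the green pebbles into the tray's narrow well, and stand the carton back upright on its cork mat. Stand every purple tumbler in the tray's wide side as well, and only when the pebbles and tumblers are all in, slide the loaded tray fully home into the red-lipped holder. Leave the clear tumblers, decanter and dish where they are.

Things in the scene. Friction and masses are not known exactly. Their poses are not given: they have to be found in the camera images.
- carton: brown cardboard carton of glass pebbles with a lilac band on each side and a clear window in its top: 100 (x) x 60 (y) x 76 mm high, about 200 g plus the pebbles, stiff. Origin: centre of its underside; z up. Its whole front (-x) face is the orange folded spout; the other sides are closed. It stands on the cork mat and may be gripped across its 60 mm width.
- spout (a joint): orange pouring spout: stiff flap 50 mm wide, 67 mm tall, hinged on its bottom edge, with two side cheeks 36 mm deep, 46 mm apart, that move with it. 0 = folded in (upright); grows as its top is pulled out and down; stop at 1.35 rad (fully out, 13 degrees short of flat). Friction hinge (0.03 N m): stays where left. The closed fingers may push on the flap's inner face too
- spout_tab (a point): middle of the spout's pull tab: 3 mm thick, 30 mm wide, the only part of the flap that stands up above the carton's top, by 19 mm when folded in. The point is 82 mm from the hinge line, 9 mm under the tab's end. It can be pulled by pinching it or from behind with closed fingers.
- spout_hinge (a point): middle of the spout's hinge line, at the carton's front lower edge, 3.5 mm above its underside and 47 mm in front (-x) of its origin; the line runs along the carton's y
- mat: cork mat under the carton, 150 (x) x 110 (y) x 3 mm thick, fixed. Origin: centre of its underside, on the table
- tray: white tray, 160 (x) x 240 (y) x 28 mm high, floor and walls 5 mm, 400 g empty, slick plastic (friction about 0.25 on the table). Origin: centre of its underside. A 28 mm high divider along x, 5 mm thick, centred at y = -37.5 mm, parts the narrow pebble well (y -115 to -40 mm) from the wide glass side (y -35 to +115 mm)
- tray_handle (a point): grip point on the tray's black fin handle, which sticks out of the middle of its near (-x) wall: fin 44 mm long along x, 12 mm thick (y), from 4 to 38 mm above the table. The point is on the fin's top, 103 mm from the tray's centre towards -x
- well_centre (a point): centre of the floor of the pebble well, 75 mm (y) x 150 mm (x) inside, on the tray's top face of floor (5 mm above the table)
- glass_side_centre (a point): centre of the floor of the glass side, 150 x 150 mm inside; four tumblers stand there two by two, 80 mm apart
- rack: fixed white tray holder with red lips, open to -x: channel sides 42 mm high, 252 mm apart, each with a lip that reaches 8 mm inward over the tray's rim, 37 mm above the table; back wall; no floor (the tray slides on the table). Origin: on the table where the tray's origin is when it is fully home, so then tray and rack frames coincide (the back wall stops the tray 2 mm beyond)
- rack_mouth (a point): middle of the holder's mouth, 82 mm to -x of its origin, 20 mm up; the mouth flares from 252 to about 278 mm over 36 mm; the flare tips are 118 mm to -x of the origin
- tumbler0: dark purple glass tumbler, straight, 46 mm diameter, 58 mm high, 120 g. Origin: centre of its underside. It may be absent (None)
- tumbler1: dark purple glass tumbler, straight, 46 mm diameter, 58 mm high, 120 g. Origin: centre of its underside. It may be absent (None)
- tumbler2: dark purple glass tumbler, straight, 46 mm diameter, 58 mm high, 120 g. Origin: centre of its underside. It may be absent (None)
- tumbler3: dark purple glass tumbler, straight, 46 mm diameter, 58 mm high, 120 g. Origin: centre of its underside. It may be absent (None)
- pebble0: green glass pebble, flat round, 21 mm diameter, 12 mm thick, 11 g, polished (friction about 0.3: slides down a slope of some 20 degrees); starts inside the carton. Origin: centre of one flat face
- pebble1: green glass pebble, flat round, 21 mm diameter, 12 mm thick, 11 g, polished (friction about 0.3: slides down a slope of some 20 degrees); starts inside the carton. Origin: centre of one flat face
- pebble2: green glass pebble, flat round, 21 mm diameter, 12 mm thick, 11 g, polished (friction about 0.3: slides down a slope of some 20 degrees); starts inside the carton. Origin: centre of one flat face
- pebble3: green glass pebble, flat round, 21 mm diameter, 12 mm thick, 11 g, polished (friction about 0.3: slides down a slope of some 20 degrees); starts inside the carton. Origin: centre of one flat face
- pebble4: green glass pebble, flat round, 21 mm diameter, 12 mm thick, 11 g, polished (friction about 0.3: slides down a slope of some 20 degrees); starts inside the carton. Origin: centre of one flat face
- clear0: clear glass tumbler of the same shape (46 mm diameter, 58 mm high), not part of the job. Origin: centre of its underside
- clear1: clear glass tumbler of the same shape (46 mm diameter, 58 mm high), not part of the job. Origin: centre of its underside
- decanter: clear decanter with a blue stopper, 72 mm diameter, 162 mm high, not part of the job. Origin: centre of its underside
- dish: clear square glass dish, 90 x 90 x 30 mm, not part of the job. Origin: centre of its underside

How it is judged:
On the way, in this order (a step that is already met when the one before it is completed fails the run):
1. the spout is pulled fully out while the carton stands upright (value of joint spout above 1.22 rad and angle between carton's own z axis and vertical below 0.25 rad), for 0.2 s.
2. the carton is tipped to pour (angle between carton's own z axis and vertical above 0.6 rad), for 0.2 s.
3. all pebbles lie in the well and all tumblers stand in the wide side, the tray still outside the holder (x of pebble0 in the frame of tray between -0.078 and 0.078 m and y of pebble0 in the frame of tray between -0.117 and -0.036 m and z of pebble0 in the frame of tray between -0.005 and 0.03 m and x of pebble1 in the frame of tray between -0.078 and 0.078 m and y of pebble1 in the frame of tray between -0.117 and -0.036 m and z of pebble1 in the frame of tray between -0.005 and 0.03 m and x of pebble2 in the frame of tray between -0.078 and 0.078 m and y of pebble2 in the frame of tray between -0.117 and -0.036 m and z of pebble2 in the frame of tray between -0.005 and 0.03 m and x of pebble3 in the frame of tray between -0.078 and 0.078 m and y of pebble3 in the frame of tray between -0.117 and -0.036 m and z of pebble3 in the frame of tray between -0.005 and 0.03 m and x of pebble4 in the frame of tray between -0.078 and 0.078 m and y of pebble4 in the frame of tray between -0.117 and -0.036 m and z of pebble4 in the frame of tray between -0.005 and 0.03 m and x of tumbler0 in the frame of tray between -0.078 and 0.078 m and y of tumbler0 in the frame of tray between -0.037 and 0.117 m and z of tumbler0 in the frame of tray between -0.005 and 0.012 m and angle between each of tumbler0, tumbler1, tumbler2, tumbler3's own z axis and vertical below 0.15 rad and x of tumbler1 in the frame of tray between -0.078 and 0.078 m and y of tumbler1 in the frame of tray between -0.037 and 0.117 m and z of tumbler1 in the frame of tray between -0.005 and 0.012 m and x of tumbler2 in the frame of tray between -0.078 and 0.078 m and y of tumbler2 in the frame of tray between -0.037 and 0.117 m and z of tumbler2 in the frame of tray between -0.005 and 0.012 m and x of tumbler3 in the frame of tray between -0.078 and 0.078 m and y of tumbler3 in the frame of tray between -0.037 and 0.117 m and z of tumbler3 in the frame of tray between -0.005 and 0.012 m and x of tray in the frame of rack below -0.1 m), for 0.2 s.
4. the loaded tray is slid fully home (x of tray in the frame of rack between -0.008 and 0.01 m and y of tray in the frame of rack between -0.01 and 0.01 m and angle between the x axis of tray and the x axis of rack, either way round below 0.06 rad and height (world z) of tray below 0.006 m), for 0.2 s.
At the end, for the whole second after the job is handed in: the tray is home in the holder (within 8 mm of the stop, 10 mm sideways, on the table), with every pebble in the narrow well and every purple tumbler present standing upright on the floor of the wide side; the carton stands upright and still on its cork mat (centres within 50 mm) (all of step 4 and x of pebble0 in the frame of tray between -0.078 and 0.078 m and y of pebble0 in the frame of tray between -0.117 and -0.036 m and z of pebble0 in the frame of tray between -0.005 and 0.03 m and x of pebble1 in the frame of tray between -0.078 and 0.078 m and y of pebble1 in the frame of tray between -0.117 and -0.036 m and z of pebble1 in the frame of tray between -0.005 and 0.03 m and x of pebble2 in the frame of tray between -0.078 and 0.078 m and y of pebble2 in the frame of tray between -0.117 and -0.036 m and z of pebble2 in the frame of tray between -0.005 and 0.03 m and x of pebble3 in the frame of tray between -0.078 and 0.078 m and y of pebble3 in the frame of tray between -0.117 and -0.036 m and z of pebble3 in the frame of tray between -0.005 and 0.03 m and x of pebble4 in the frame of tray between -0.078 and 0.078 m and y of pebble4 in the frame of tray between -0.117 and -0.036 m and z of pebble4 in the frame of tray between -0.005 and 0.03 m and x of tumbler0 in the frame of tray between -0.078 and 0.078 m and y of tumbler0 in the frame of tray between -0.037 and 0.117 m and z of tumbler0 in the frame of tray between -0.005 and 0.012 m and angle between each of tumbler0, tumbler1, tumbler2, tumbler3's own z axis and vertical below 0.15 rad and x of tumbler1 in the frame of tray between -0.078 and 0.078 m and y of tumbler1 in the frame of tray between -0.037 and 0.117 m and z of tumbler1 in the frame of tray between -0.005 and 0.012 m and x of tumbler2 in the frame of tray between -0.078 and 0.078 m and y of tumbler2 in the frame of tray between -0.037 and 0.117 m and z of tumbler2 in the frame of tray between -0.005 and 0.012 m and x of tumbler3 in the frame of tray between -0.078 and 0.078 m and y of tumbler3 in the frame of tray between -0.037 and 0.117 m and z of tumbler3 in the frame of tray between -0.005 and 0.012 m and angle between carton's own z axis and vertical below 0.1 rad and horizontal distance between carton and mat below 0.05 m and height (world z) of carton below 0.01 m and linear speed of each of carton, tray below 0.02 m/s); the robot touches nothing.
It fails at once if the first clear tumbler is knocked over or shifted by more than 40 mm (distance of clear0 from where it was at the start of the episode above 0.04 m or angle between clear0's own z axis and vertical above 0.5 rad).
It fails at once if the second clear tumbler is knocked over or shifted by more than 40 mm (distance of clear1 from where it was at the start of the episode above 0.04 m or angle between clear1's own z axis and vertical above 0.5 rad).
It fails at once if the decanter is knocked over or shifted by more than 40 mm (distance of decanter from where it was at the start of the episode above 0.04 m or angle between decanter's own z axis and vertical above 0.5 rad).
It fails at once if the dish is knocked over or shifted by more than 40 mm (distance of dish from where it was at the start of the episode above 0.04 m or angle between dish's own z axis and vertical above 0.5 rad).
Of tumbler0, tumbler1, tumbler2, tumbler3 only 2 to 4 are there at a start; the rules pass over those that are not, and their reading is None.
At some moment in a run one of tumbler0, tumbler1, tumbler2, tumbler3 may be knocked a few centimetres aside while the robot is not near it.
It also fails if it takes over 210 s, if anything falls off the work surface, if the arm or the gripper's body presses on something with over 40 N, if the wrist force passes 120 N, or if a joint passes its speed limit or range.

## Robot

A 7-joint arm with a two-finger parallel gripper is mounted at the origin on the work surface. World frame = base frame: x ahead of the robot, y to its left, z up, the work surface at z = 0. Lengths are in m, angles in rad, forces in N, time in s.
With the tool pointing down it reaches from about 0.4 to 0.75 m from the base axis. Payload 19.5 kg.
Tool frame: the origin (TCP) lies midway between the tips of the shut fingers; the grasp point (between the pads) lies 19 mm behind it (arm.grip_point_offset is the distance from the TCP to the grasp point, in m); x points along the fingers, y is the direction in which the jaws open and shut, and the axes are right-handed (so a half turn about x gives the same grasp; the last joint's range is limited). The gripper opens to 85 mm and grips with 20 to 120 N. Pads are 22 mm wide; open, the fingers measure 114 mm over their backs; the gripper's body (76 mm by 85 mm) begins 54 mm behind the grasp point. The pads swing forward as they close: fully open they stand 13 mm farther back than shut.
Start: joints at [-1.243, 0.707, -0.028, 1.485, 0.022, 0.951, -0.075], TCP at [0.208, 0.536, 0.231] pointing down, gripper open.
Joint ranges: [-2.71, 2.71], [-0.32, 2.16], [-1.57, 1.52], [0, 2.45], [-1.46, 4.6], [0, 2.02], [-2.83, 2.83]. Speed limits (rad/s): [1.89, 1.89, 2.57, 2.57, 3.01, 3.01, 3.01].

## Interface

Orientations are given as a unit quaternion [w, x, y, z].
In Python, from cell import status, optics, arm gives the robot as it stands.
- The arm moves only by the shell command python3 -m jog 'ROWS'. ROWS is JSON, a list that holds one entry, the list of rows, each a list of 7 numbers: the opening, from 0 (shut) to 1 (fully open), then the shift along the world's x, y, z in units of 25 mm (1.0 is 25 mm), then the turn, a rotation vector about the world's x, y, z in units of 6 degrees (1.0 is 6 degrees). A call has exactly 5 rows; each row is the pose to reach, as a shift and turn from the pose commanded when the call began; what a row does not reach only later rows make up. A row lasts 1/12 s, in which the tool goes at most 41.7 mm and 7.16 degrees, less where a joint would pass 70% of its speed; a pose out of reach is approached as far as the arm can. A call with a gripper value outside its range is refused whole. The fingers move at their own pace and stop on an object; the grip force is fixed at half the most. Time passes only in rows, so rows that repeat a pose let the fingers close, or fill a call up. It gives the time, the measured TCP pose, the force and the opening at its end, in the units of the state.
- status.state(): the state, without advancing time (a new reading comes with each control period).
- optics.get_image(name): name is "scene" or "top" or "wrist"; returns a dict with "img" (480x640x3 uint8, red, green, blue), "mtx" (3x3 intrinsics, pixels), "view" (4x4, takes a point from world to camera coordinates); the wrist camera has in their place "T_tool_cam" (4x4, takes a point from camera to tool coordinates, whose origin is the TCP and whose axes are the tool frame's). Camera axes: x right, y down, z forward; pixel columns grow to the right and rows downward; lengths in m; the calibration is good to about 2 mm. A picture is of the moment at which its call begins: read the wrist's pose just before it. There is no depth.
- arm.finish_job(): hands the job in, once; it reports no verdict.
The state is a dict: "time_s": time; "q": joint angles; "qvel": joint speeds; "effort": joint torques, N m; "eef_pos": TCP position; "tool_rot": TCP orientation; "wrist_force": force on the tool from outside, world axes, zero at the start; "torque": the same for the moment, N m; "grip_width": finger opening in m.
Only numpy, scipy, OpenCV 4.12 (cv2) and the standard library are available. Lean on these libraries where they do the work, as an engineer would, in place of code of your own. Each camera call takes 0.05 s, during which the arm holds its last target. There are 200 camera calls.

## Working session

There is one attempt and no reset: what is moved stays moved. The work goes in short steps, Python scripts to look and compute and a shell command to move; the robot and the scene stay as the last step left them, time stands still between calls to the robot, and variables do not carry over. Pictures are saved under pics/ and viewed, about 12 in all and at most 16, crops included, and the job is handed in when it is done.

```bash
ls; mkdir -p pics
python3 - <<'E'
from cell import status, optics, arm
import cv2,numpy as np
s=status.state(); print(s['time_s'],s['eef_pos'],s['tool_rot'],s['grip_width'],arm.grip_point_offset)
for n in('scene','top'):
    d=optics.get_image(n); cv2.imwrite(f'pics/{n}0.png',d['img'][:,:,::-1]); np.savez(f'{n}.npz',mtx=d['mtx'],view=d['view'])
    print(n,d['mtx'].tolist(),np.round(d['view'],3).tolist())
E
```

```text
pics
0.0 [0.20771963 0.53588572 0.23081971] [ 0.69499051  0.12961035  0.69511798 -0.13038534] 0.08561210517455155 0.0187
scene [[444.57818278427123, 0.0, 319.87885428632273], [0.0, 444.57818278427123, 236.3808855489096], [0.0, 0.0, 1.0]] [[-0.624, 0.781, 0.021, 0.353], [0.525, 0.439, -0.73, -0.221], [-0.579, -0.444, -0.683, 1.588], [0.0, 0.0, 0.0, 1.0]]
top [[512.4392316228859, 0.0, 320.31322402419295], [0.0, 512.4392316228859, 239.9604794513477], [0.0, 0.0, 1.0]] [[0.009, -1.0, -0.005, -0.014], [-0.979, -0.007, -0.205, 0.551], [0.205, 0.006, -0.979, 1.184], [0.0, 0.0, 0.0, 1.0]]
```

View pics/scene0.png

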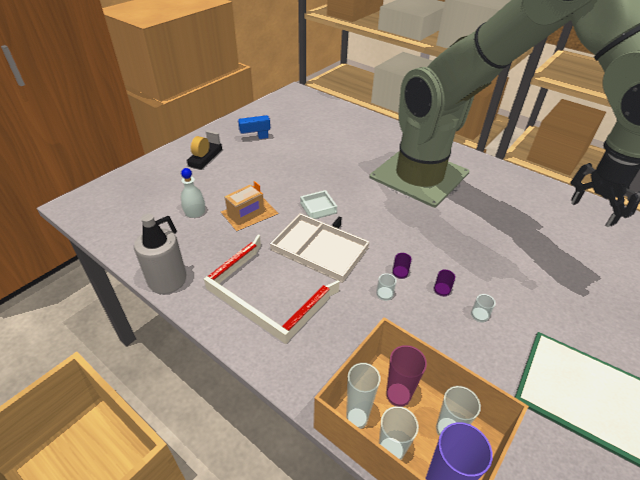

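View pics/top0.png

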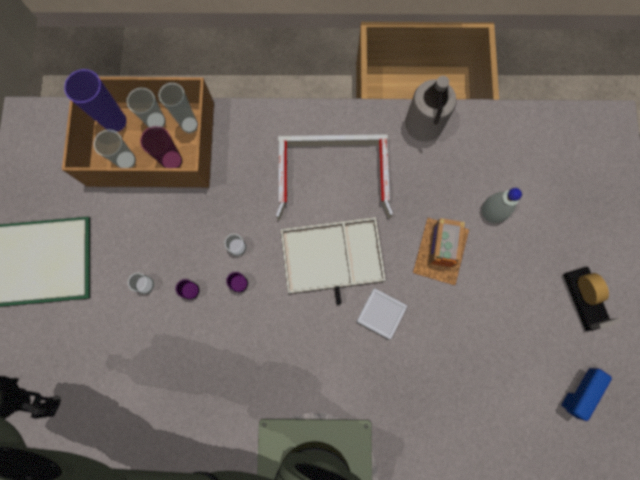

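Two purple tumblers are visible at top (188,289) and (237,282), and the clear ones at (235,245) and (141,284). The tray is around (333,256), carton (447,245), dish (382,314), decanter (500,205), and the rack is above the tray. Next I'll turn these into positions.

```bash
cat > h.py <<'E'
import cv2,numpy as np
from cell import status,optics,arm
from scipy.spatial.transform import Rotation as R
def grab(n,save=None):
    s=status.state(); d=optics.get_image(n); K=d['mtx']
    if n=='wrist':
        q=np.array(s['tool_rot']); T=np.eye(4); T[:3,:3]=R.from_quat(q[[1,2,3,0]]).as_matrix(); T[:3,3]=s['eef_pos']
        V=np.linalg.inv(T@d['T_tool_cam'])
    else: V=d['view']
    if save: cv2.imwrite('pics/'+save,d['img'][:,:,::-1])
    return d['img'],K,V
def ray(p,K,V):
    d=np.linalg.inv(K)@np.array([p[0],p[1],1.]); return -V[:3,:3].T@V[:3,3], V[:3,:3].T@d
def onz(p,z,K,V):
    c,d=ray(p,K,V); return c+d*(z-c[2])/d[2]
def proj(X,K,V):
    x=K@(V[:3,:3]@np.array(X)+V[:3,3]); return x[:2]/x[2]
def blobs(m,amin=40):
    c,_=cv2.findContours(m.astype(np.uint8),cv2.RETR_EXTERNAL,cv2.CHAIN_APPROX_NONE)
    return sorted([x for x in c if cv2.contourArea(x)>amin],key=cv2.contourArea,reverse=True)
E
python3 - <<'E'
from h import *
im,K,V=grab('top')
print('tray rim/handle guess'); 
for n,p,z in [('trayTL',(281,229),.028),('TR',(377,219),.028),('BR',(385,281),.028),('BL',(289,293),.028),('handle',(338,302),.038),('divtop',(344,222),.028),('rackL',(280,135),.042),('rackR',(388,135),.042),('rackLf',(284,203),.042),('rackRf',(385,203),.042),('dish',(382,314),.03),('dishR',(406,305),.03),('clear0',(235,240),.058),('clear1',(135,284),.058),('p',(188,289),.03),('p',(237,282),.03),('mat',(427,219),.003),('mat',(467,227),.003),('mat',(457,283),.003),('mat',(415,274),.003)]:
    print(n,np.round(onz(p,z,K,V),3))
hsv=cv2.cvtColor(im,cv2.COLOR_RGB2HSV)
c1=im[150:350,270:480]; cv2.imwrite('pics/crop1.png',cv2.resize(c1,None,fx=3.5,fy=2.9,interpolation=cv2.INTER_CUBIC)[:,:,::-1])
E
```

```text
tray rim/handle guess
trayTL [0.585 0.088 0.028]
TR [ 0.612 -0.151  0.028]
BR [ 0.457 -0.168  0.028]
BL [0.425 0.065 0.028]
handle [ 0.404 -0.054  0.038]
divtop [ 0.604 -0.069  0.028]
rackL [0.829 0.096 0.042]
rackR [ 0.831 -0.181  0.042]
rackLf [0.648 0.081 0.042]
rackRf [ 0.65  -0.17   0.042]
dish [ 0.377 -0.16   0.03 ]
dishR [ 0.399 -0.218  0.03 ]
clear0 [0.55  0.197 0.058]
clear1 [0.441 0.43  0.058]
p [0.433 0.311 0.03 ]
p [0.451 0.192 0.03 ]
mat [ 0.619 -0.281  0.003]
mat [ 0.599 -0.382  0.003]
mat [ 0.456 -0.35   0.003]
mat [ 0.478 -0.247  0.003]
```

View pics/crop1.png

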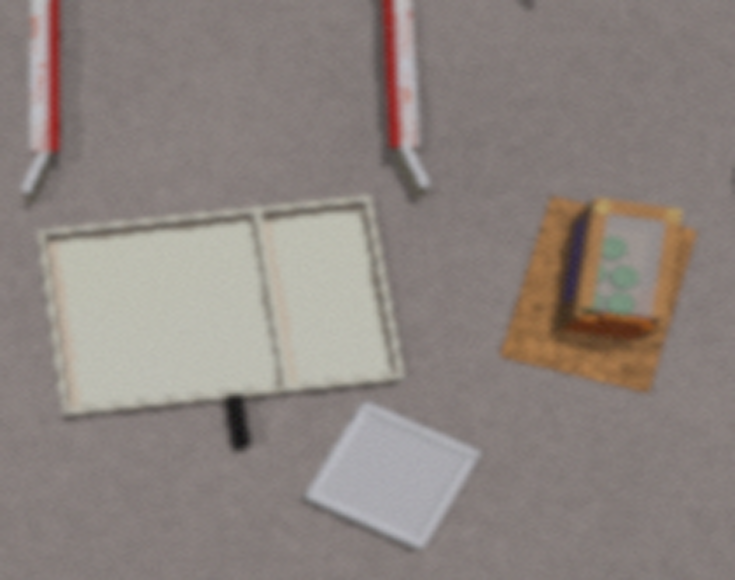

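The crop shows the carton turned relative to the mat, with top corners near full-image (442,221), (463,223), (456,261) and (436,259). The handle is clear of the dish, and the spout faces the robot.

```bash
cat >> h.py <<'E'
def pose():
    s=status.state(); q=np.array(s['tool_rot']); M=R.from_quat(q[[1,2,3,0]]).as_matrix()
    print('t',round(s['time_s'],2),'tcp',np.round(s['eef_pos'],4),'toolx',np.round(M[:,0],3),'jawyaw',round(float(np.degrees(np.arctan2(M[1,1],M[0,1]))),1),'F',np.round(s['wrist_force'],1),'w',round(s['grip_width'],4),'q',np.round(s['q'],2)); return np.array(s['eef_pos']),M
E
python3 - <<'E'
from h import *
im,K,V=grab('top')
P=[onz(p,.079,K,V) for p in [(442.3,220.7),(462.9,223.4),(455.7,261),(435.7,258.6)]]
print(np.round(P,3),np.mean(P,0))
a=P[0]-P[3];b=P[1]-P[2];print(np.degrees(np.arctan2(a[1],a[0])),np.degrees(np.arctan2(b[1],b[0])))
pose()
E
```

```text
[[ 0.596 -0.302  0.079]
 [ 0.59  -0.351  0.079]
 [ 0.499 -0.33   0.079]
 [ 0.504 -0.283  0.079]] [ 0.5472436  -0.31624319  0.079     ]
-11.795400451514602 -13.168245052792878
t 0.2 tcp [0.2078 0.536  0.231 ] toolx [-0.    -0.001 -1.   ] jawyaw 68.8 F [ 0.2 -0.7 -0.7] w 0.0858 q [-1.24  0.71 -0.03  1.48  0.02  0.95 -0.08]
```

```bash
A='[[[1,4.8,-5.6,0,0,0,0],[1,4.8,-5.6,0,0,0,0],[1,4.8,-5.6,0,0,0,0],[1,4.8,-5.6,0,0,0,0],[1,4.8,-5.6,0,0,0,0]]]'
python3 -m jog '[[[1,4.8,-5.6,0,0,0,0],[1,4.8,-5.6,0,0,0,0],[1,4.8,-5.6,0,0,0,0],[1,4.8,-5.6,0,0,0,0],[1,4.8,-5.6,0,0,0,0]]]'
python3 -m jog '[[[1,4.8,-5.6,0,0,0,0],[1,4.8,-5.6,0,0,0,0],[1,4.8,-5.6,0,0,0,0],[1,4.8,-5.6,0,0,0,0],[1,4.8,-5.6,0,0,0,0]]]'
python3 -m jog '[[[0,1,-7.4,1,0,0,1.4],[0,1,-7.4,1,0,0,1.4],[0,1,-7.4,1,0,0,1.4],[0,1,-7.4,1,0,0,1.4],[0,1,-7.4,1,0,0,1.4]]]'
python3 -m jog '[[[0,0,-7.4,0,0,0,0],[0,0,-7.4,0,0,0,0],[0,0,-7.4,0,0,0,0],[0,0,-7.4,0,0,0,0],[0,0,-7.4,0,0,0,0]]]'
python3 -m jog '[[[0,0,-7.4,0,0,0,0],[0,0,-7.4,0,0,0,0],[0,0,-7.4,0,0,0,0],[0,0,-7.4,0,0,0,0],[0,0,-7.4,0,0,0,0]]]'
python3 -c "from h import *; pose()"
```

```text
time_s: 0.62
eef_pos: [0.3312, 0.3918, 0.2314]
tool_rot: [0.695, 0.131, 0.694, -0.132]
wrist_force: [0.5, -0.4, 1.0]
grip_width: 0.0856
time_s: 1.03
eef_pos: [0.4509, 0.2513, 0.2312]
tool_rot: [0.695, 0.131, 0.694, -0.132]
wrist_force: [0.0, -0.8, 0.1]
grip_width: 0.0853
time_s: 1.45
eef_pos: [0.4731, 0.0664, 0.2568]
tool_rot: [0.703, 0.08, 0.702, -0.081]
wrist_force: [0.3, -0.7, 0.5]
grip_width: 0.0257
time_s: 1.87
eef_pos: [0.472, -0.1192, 0.2562]
tool_rot: [0.702, 0.08, 0.703, -0.081]
wrist_force: [-0.5, -0.4, -0.1]
grip_width: 0.0004
time_s: 2.28
eef_pos: [0.4712, -0.3043, 0.2559]
tool_rot: [0.702, 0.08, 0.703, -0.081]
wrist_force: [-0.8, -0.8, -0.9]
grip_width: -0.0
t 2.28 tcp [ 0.4712 -0.3043  0.2559] toolx [-0.001 -0.002 -1.   ] jawyaw 76.9 F [-0.8 -0.8 -0.9] w -0.0 q [ 0.62  0.66 -0.2   1.5   0.15  1.    1.72]
```

```bash
python3 -c "
from h import *
im,K,V=grab('wrist','w1.png'); print(np.round(-V[:3,:3].T@V[:3,3],3),np.round(V[:3,:3],2))
print(proj([.547,-.316,.079],K,V))"
```

```text
[ 0.405 -0.289  0.399] [[ 0.22  0.97 -0.  ]
 [ 0.94 -0.22  0.27]
 [ 0.26 -0.06 -0.96]]
[327.27959949 300.18792295]
```

View pics/w1.png

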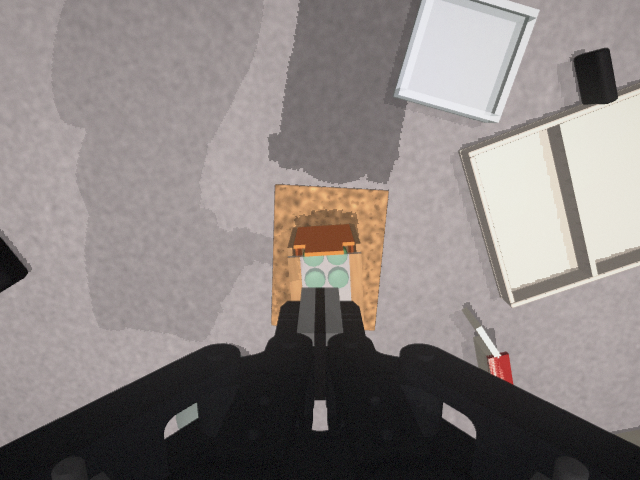

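The carton is ahead, with fingertips at about (320,295). The dark spout face spans (290–360, 225–250), with four pebbles visible through the window. I'll check the carton pose against this view with predicted points.

Run:
```python
from h import *
im,K,V=grab('wrist')
c=np.array([.547,-.316,.003]);a=np.radians(-12.5);Rz=R.from_euler('z',a).as_matrix()
for n,p in dict(hinge=(-47,0,3.5),botL=(-50,30,0),botR=(-50,-30,0),topFL=(-50,30,76),topFR=(-50,-30,76),tabL=(-48,15,95),tabR=(-48,-15,95),topBL=(50,30,76)).items():
    print(n,np.round(proj(c+Rz@(np.array(p)/1e3),K,V),1))
cr=im[200:300,250:390]; cv2.imwrite('pics/w1c.png',cv2.resize(cr,None,fx=5.5,fy=5.5,interpolation=cv2.INTER_CUBIC)[:,:,::-1])
```

```text
hinge [327.5 224.8]
botL [358.  220.7]
botR [296.8 221.3]
topFL [366.3 242.5]
topFR [291.6 243.2]
tabL [349.1 252.2]
tabR [309.7 252.6]
topBL [363.9 353. ]
```

View pics/w1c.png

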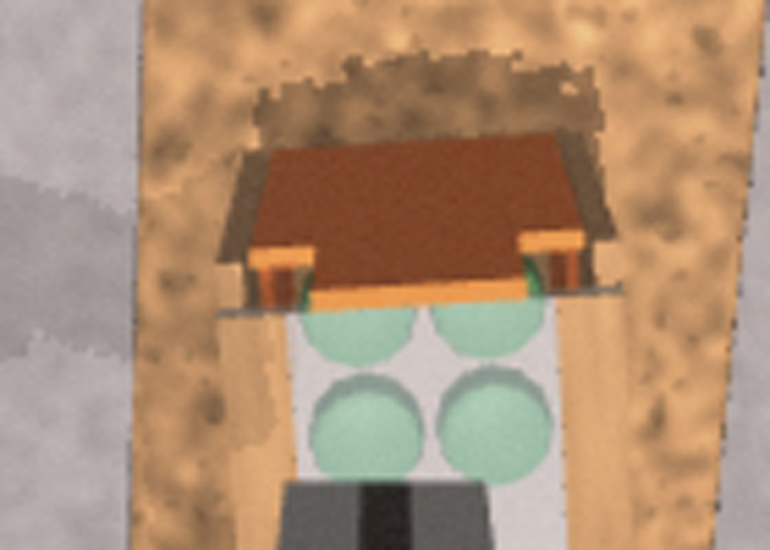

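```bash
python3 -m jog '[[[0,2,-0.3,0,0,0,0.5],[0,2,-0.3,0,0,0,0.5],[0,2,-0.3,-1.5,0,0,0.5],[0,2,-0.3,-3,0,0,0.5],[0,2,-0.3,-4,0,0,0.5]]]' >/dev/null
python3 -m jog '[[[0,0,0,-1,0,0,0],[0,0,0,-2,0,0,0],[0,0,0,-2.5,0,0,0],[0,0,0,-2.8,0,0,0],[0,0,0,-2.8,0,0,0]]]'
python3 -c "
from h import *
pose(); grab('wrist','w2.png')"
```

```text
time_s: 3.22
eef_pos: [0.5225, -0.3055, 0.0851]
tool_rot: [0.704, 0.06, 0.705, -0.06]
wrist_force: [-0.5, 0.5, -0.2]
grip_width: -0.0002
t 3.22 tcp [ 0.5225 -0.3055  0.0851] toolx [-0.002  0.001 -1.   ] jawyaw 80.3 F [-0.5  0.5 -0.2] w -0.0002 q [ 0.56  0.95 -0.17  1.51  0.22  0.71  1.69]
```

View pics/w2.png

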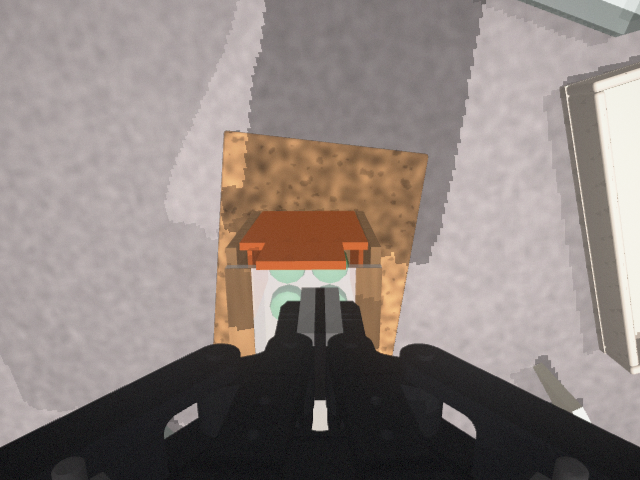

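The carton is square to the camera, with the tab centre at column 300 against the fingers at 320, about 7 mm off. I'll correct sideways and push the spout out along an arc.

```bash
python3 -m jog '[[[0,0,-0.27,0,0,0,0],[0,0,-0.27,0,0,0,0],[0,-0.6,-0.16,0,0,0,0],[0,-1.2,-0.05,0,0,0,0],[0,-1.73,0.04,0,0,0,0]]]' 
python3 -m jog '[[[0,-0.3,0.05,-0.35,0,0,0],[0,-0.79,0.14,-0.94,0,0,0],[0,-1.1,0.2,-1.4,0,0,0],[0,-1.38,0.24,-1.8,0,0,0],[0,-1.55,0.27,-2.26,0,0,0]]]'
python3 -m jog '[[[0,0,0,0,0,0,0],[0,0,0,0,0,0,0],[0,0,0,0,0,0,0],[0,0,0,0,0,0,0],[0,0,0,0,0,0,0]]]'
python3 -c "
from h import *
pose(); grab('wrist','w3.png')"
```

```text
time_s: 3.68
eef_pos: [0.4791, -0.3057, 0.0871]
tool_rot: [0.705, 0.06, 0.704, -0.061]
wrist_force: [0.6, -0.8, -1.4]
grip_width: -0.0001
time_s: 4.1
eef_pos: [0.4406, -0.2992, 0.0303]
tool_rot: [0.705, 0.06, 0.704, -0.061]
wrist_force: [-0.6, 1.0, 1.0]
grip_width: 0.0002
time_s: 4.52
eef_pos: [0.4413, -0.2989, 0.0304]
tool_rot: [0.705, 0.06, 0.704, -0.061]
wrist_force: [0.5, 0.4, 0.2]
grip_width: 0.0
t 4.52 tcp [ 0.4413 -0.2989  0.0304] toolx [ 0.001 -0.001 -1.   ] jawyaw 80.2 F [0.5 0.4 0.2] w 0.0 q [ 0.6   0.96 -0.12  1.81  0.27  0.38  1.68]
```

View pics/w3.png

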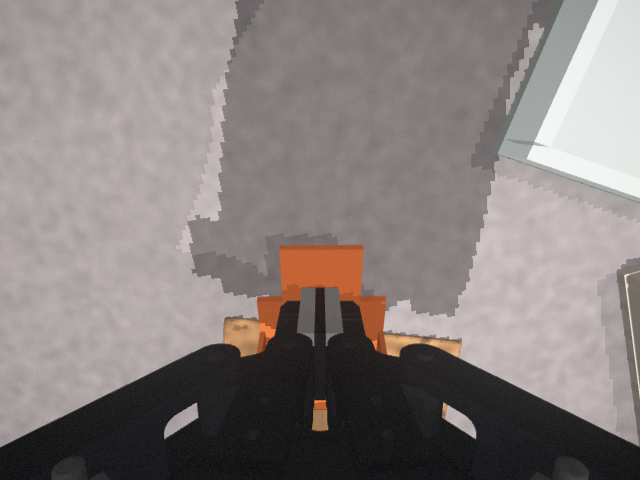

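The flap is nearly flat, with its tab end at (320,250). I'll press about 4 mm more, then back off and look.

```bash
python3 -m jog '[[[0,0,0,-0.08,0,0,0],[0,0,0,-0.16,0,0,0],[0,0,0,-0.17,0,0,0],[0,0,0,-0.17,0,0,0],[0,0,0,-0.17,0,0,0]]]' 
python3 -m jog '[[[0,0,0,1.2,0,0,0],[0,0,0,2.7,0,0,0],[0,0,0,4.2,0,0,0],[0.5,0,0,5.7,0,0,0],[1,0,0,6,0,0,0]]]'
python3 -c "
from h import *
pose(); im,K,V=grab('wrist');cv2.imwrite('pics/w4.png',im[150:,100:560,::-1])
im,K,V=grab('scene'); c=im[160:260,200:320]; cv2.imwrite('pics/s4.png',cv2.resize(c,None,fx=6,fy=6,interpolation=cv2.INTER_CUBIC)[:,:,::-1])
cen=np.array([.547,-.3164,.003]);Rz=R.from_euler('z',np.radians(-10)).as_matrix()
for th in (1.1,1.2,1.25,1.3,1.35):
  print(th,[np.round((proj(cen+Rz@np.array([-.047-.091*np.sin(th),y,.0035+.091*np.cos(th)]),K,V)-[200,160])*6) for y in(.015,-.015)])
print([np.round((proj(cen+Rz@np.array([-.05,y,z]),K,V)-[200,160])*6) for y in(.03,-.03) for z in (0,.076)])
"
```

```text
time_s: 4.98
eef_pos: [0.4408, -0.2986, 0.0255]
tool_rot: [0.704, 0.06, 0.705, -0.06]
wrist_force: [0.1, 0.5, -0.7]
grip_width: 0.0001
time_s: 5.4
eef_pos: [0.4421, -0.2994, 0.1808]
tool_rot: [0.707, 0.059, 0.702, -0.061]
wrist_force: [-0.4, -0.9, 1.2]
grip_width: 0.0233
t 5.4 tcp [ 0.4421 -0.2994  0.1808] toolx [ 0.006 -0.003 -1.   ] jawyaw 80.2 F [-0.4 -0.9  1.2] w 0.0233 q [ 0.65  0.71 -0.21  1.71  0.21  0.74  1.74]
1.1 [array([481., 168.]), array([447., 143.])]
1.2 [array([487., 178.]), array([454., 153.])]
1.25 [array([490., 183.]), array([456., 158.])]
1.3 [array([492., 189.]), array([458., 163.])]
1.35 [array([494., 194.]), array([460., 169.])]
[array([385., 306.]), array([376., 192.]), array([320., 252.]), array([308., 138.])]
```

View pics/s4.png

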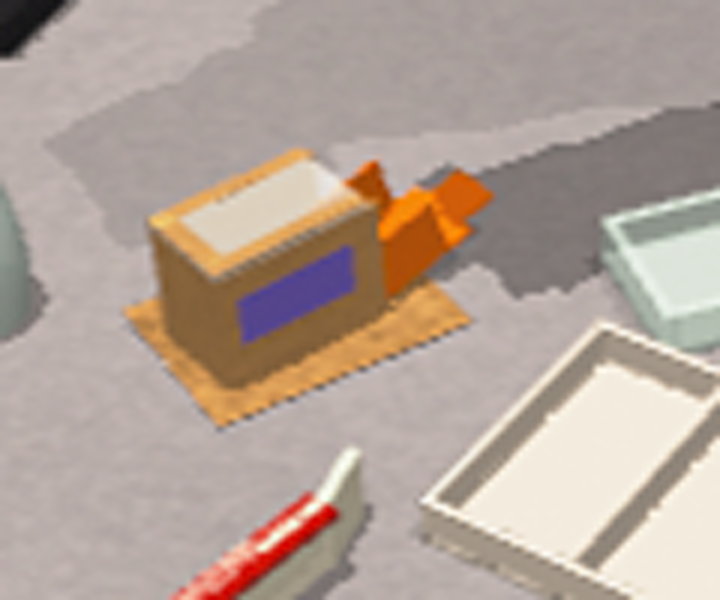

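The spout's tab end is where a 1.30–1.35 rad flap would put it, and the carton hasn't moved. Next is to grip the carton.

```bash
python3 -m jog '[[[1,1.4,-0.2,0,0,0,0],[1,2.8,-0.4,0,0,0,0],[1,4.2,-0.68,0,0,0,0],[1,4.2,-0.68,0,0,0,0],[1,4.2,-0.68,-1,0,0,0]]]' 
python3 -c "
from h import *
pose()"
python3 -m jog '[[[1,0,0,-1.2,0,0,0],[1,0,0,-2.4,0,0,0],[1,0,0,-3.5,0,0,0],[1,0,0,-4.5,0,0,0],[1,0,0,-4.8,0,0,0]]]'
python3 -m jog '[[[1,0,0,-0.2,0,0,0],[1,0,0,-0.2,0,0,0],[1,0,0,-0.2,0,0,0],[1,0,0,-0.2,0,0,0],[1,0,0,-0.2,0,0,0]]]'
python3 -c "
from h import *
pose()"
```

```text
time_s: 5.92
eef_pos: [0.5484, -0.3159, 0.1517]
tool_rot: [0.706, 0.06, 0.703, -0.061]
wrist_force: [0.8, -0.7, -0.5]
grip_width: 0.0851
t 5.92 tcp [ 0.5484 -0.3159  0.1517] toolx [ 0.004 -0.002 -1.   ] jawyaw 80.3 F [ 0.8 -0.7 -0.5] w 0.0851 q [ 0.56  0.89 -0.2   1.35  0.2   0.91  1.71]
time_s: 6.33
eef_pos: [0.5438, -0.3145, 0.0259]
tool_rot: [0.703, 0.061, 0.706, -0.059]
wrist_force: [-0.5, 1.3, -0.5]
grip_width: 0.0856
time_s: 6.75
eef_pos: [0.5463, -0.3159, 0.0266]
tool_rot: [0.705, 0.06, 0.704, -0.061]
wrist_force: [-0.7, 0.2, 0.4]
grip_width: 0.0849
t 6.75 tcp [ 0.5463 -0.3159  0.0266] toolx [ 0.001 -0.001 -1.   ] jawyaw 80.2 F [-0.7  0.2  0.4] w 0.0849 q [ 0.55  1.06 -0.17  1.43  0.24  0.67  1.68]
```

```bash
python3 -m jog '[[[0,0,0,0,0,0,0],[0,0,0,0,0,0,0],[0,0,0,0,0,0,0],[0,0,0,0,0,0,0],[0,0,0,0,0,0,0]]]' 
python3 -m jog '[[[0,0,0,0,0,0,0],[0,0,0,0.4,0,0,0],[0,0,0,1.2,0,0,0],[0,0,0,2.4,0,0,0],[0,0,0,3.6,0,0,0]]]'
python3 -m jog '[[[0,0,0,1,0,0,0],[0,0,0,2,0,0,0],[0,0,0,3,0,0,0],[0,0,0,4,0,0,0],[0,0,0,4.4,0,0,0]]]'
python3 -c "
from h import *
pose();im,K,V=grab('top'); 
c=im[130:330,260:520]; cv2.imwrite('pics/t5.png',cv2.resize(c,None,fx=3,fy=3,interpolation=cv2.INTER_CUBIC)[:,:,::-1])
hsv=cv2.cvtColor(im,cv2.COLOR_RGB2HSV)
red=((hsv[:,:,0]<8)|(hsv[:,:,0]>172))&(hsv[:,:,1]>150)&(hsv[:,:,2]>100)
for b in blobs(red): 
    r=cv2.minAreaRect(b); print('red',[np.round(onz(p,.042,K,V),4) for p in cv2.boxPoints(r)])
w=(hsv[:,:,1]<60)&(hsv[:,:,2]>140); w[:200]=0;w[:,420:]=0;w[:,:265]=0
for b in blobs(w,500):
    r=cv2.minAreaRect(b); P=np.array([onz(p,.028,K,V) for p in cv2.boxPoints(r)]); print('w',np.round(P,4).tolist(),P.mean(0))
"
```

```text
time_s: 7.17
eef_pos: [0.5459, -0.3158, 0.0261]
tool_rot: [0.705, 0.06, 0.704, -0.06]
wrist_force: [-1.7, 1.0, 8.6]
grip_width: 0.0596
time_s: 7.58
eef_pos: [0.5453, -0.3154, 0.1168]
tool_rot: [0.704, 0.06, 0.705, -0.06]
wrist_force: [0.9, -1.0, -2.4]
grip_width: 0.0597
time_s: 8.0
eef_pos: [0.5464, -0.3159, 0.2292]
tool_rot: [0.706, 0.06, 0.703, -0.061]
wrist_force: [0.1, -0.3, -2.5]
grip_width: 0.0597
t 8.0 tcp [ 0.5464 -0.3159  0.2292] toolx [ 0.003 -0.002 -1.   ] jawyaw 80.2 F [ 0.1 -0.3 -2.5] w 0.0597 q [ 0.57  0.8  -0.21  1.26  0.17  1.09  1.74]
w [[0.6596, 0.1306, 0.028], [0.6623, -0.2576, 0.028], [0.1391, -0.2414, 0.028], [0.1359, 0.1145, 0.028]] [ 0.39921626 -0.06346568  0.028     ]
```

View pics/t5.png

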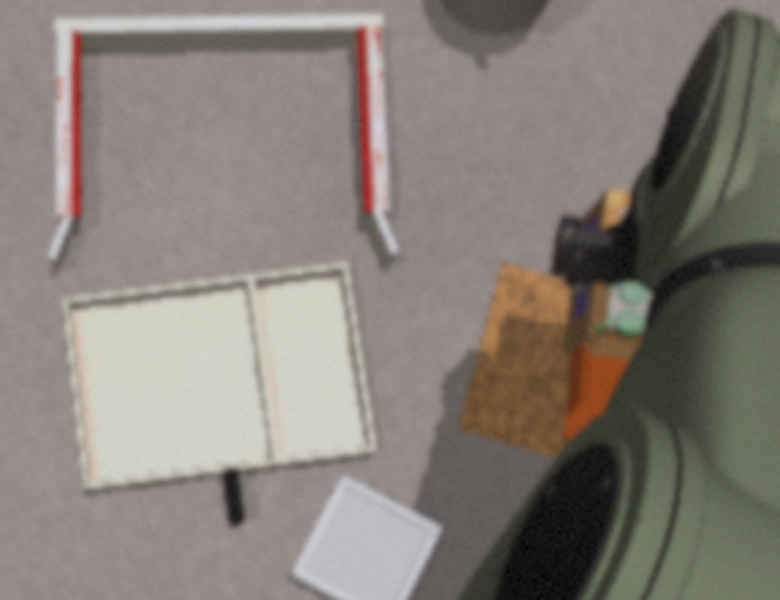

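The carton is held (opening 59.7 mm) and the tray is in full view: centre about (0.5205, -0.042), yaw about 7.3°. I'll carry the carton over the well's far end and line it up with the tray.

```bash
python3 -m jog '[[[0,0.8,1.4,0,0,0,0.5],[0,1.6,2.8,0,0,0,1],[0,2.4,4.3,0,0,0,1.5],[0,2.4,4.3,0,0,0,1.5],[0,2.4,4.3,0,0,0,1.5]]]' >/dev/null
python3 -m jog '[[[0,0.8,1.4,0,0,0,0.5],[0,1.6,2.8,0,0,0,1],[0,2.4,4.3,0,0,0,1.4],[0,2.4,4.3,-0.5,0,0,1.4],[0,2.4,4.3,-1,0,0,1.4]]]' >/dev/null
python3 -c "
from h import *
pose()"
python3 -m jog '[[[0,0,0,-0.5,0.1,-0.8,0],[0,0,0,-1,0.25,-1.8,0],[0,0,0,-1.5,0.36,-2.8,0],[0,0,0,-2,0.48,-3.7,0],[0,0,0,-2.4,0.55,-4.3,0]]]' >/dev/null
python3 -m jog '[[[0,0,0,0,0,0,0],[0,0,0,0,0,0,0],[0,0,0,0,0,0,0],[0,0,0,0,0,0,0],[0,0,0,0,0,0,0]]]' >/dev/null
python3 -c "
from h import *
pose();im,K,V=grab('scene'); 
c=im[150:300,190:390]; cv2.imwrite('pics/s6.png',cv2.resize(c,None,fx=4,fy=4,interpolation=cv2.INTER_CUBIC)[:,:,::-1])"
```

```text
t 8.88 tcp [ 0.6662 -0.0987  0.1991] toolx [-0.     0.001 -1.   ] jawyaw 97.8 F [-0.5 -1.7 -3.6] w 0.0593 q [ 0.2   0.91 -0.26  1.1   0.22  1.15  1.65]
t 9.72 tcp [ 0.6675 -0.1016  0.1455] toolx [ 0.385  0.046 -0.922] jawyaw 97.6 F [ 0.3 -0.2 -3. ] w 0.0592 q [ 0.28  0.84 -0.25  1.66  0.29  0.28  1.59]
```

View pics/s6.png

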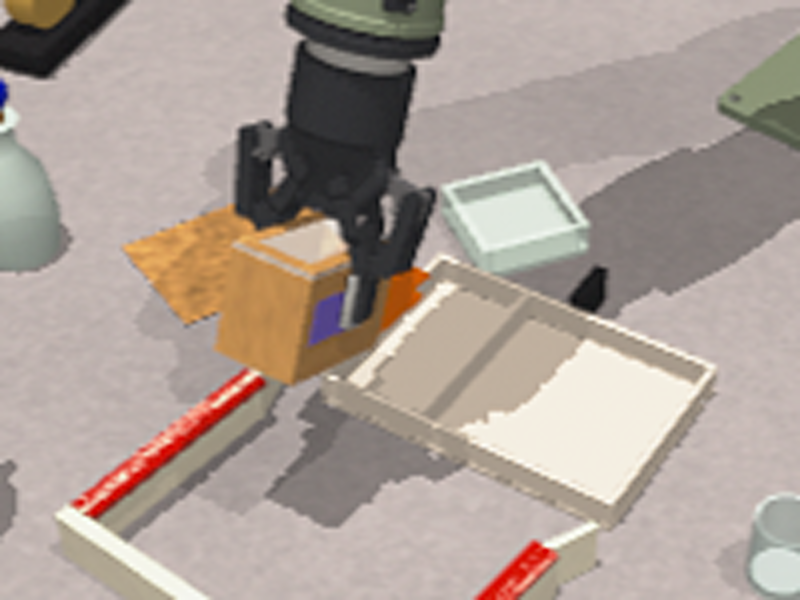

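The arm is tilted about 23° and joint 6 is close to its lower limit, so outward tipping runs out. I'll straighten up, turn the carton half a turn and pour from the near end, tilting inward.

```bash
python3 -m jog '[[[0,0,0,0.6,-0.1,0.9,0],[0,0,0,1.2,-0.25,1.9,0],[0,0,0,1.8,-0.36,2.9,0],[0,0,0,2.4,-0.48,3.77,0],[0,0,0,2.6,-0.48,3.77,0]]]' >/dev/null
python3 -c "
from h import *
pose()"
python3 -m jog '[[[0,-0.4,0,0,0,0,-1.15],[0,-0.8,-0.1,0,0,0,-2.3],[0,-1.2,-0.2,0,0,0,-3.45],[0,-1.6,-0.25,0,0,0,-4.6],[0,-2.2,-0.29,0,0,0,-5.75]]]' >/dev/null
python3 -m jog '[[[0,-0.4,0,0,0,0,-1.15],[0,-0.8,-0.1,0,0,0,-2.3],[0,-1.2,-0.2,0,0,0,-3.45],[0,-1.6,-0.25,0,0,0,-4.6],[0,-2.2,-0.29,0,0,0,-5.75]]]' >/dev/null
python3 -m jog '[[[0,-0.4,0,0,0,0,-1.15],[0,-0.8,-0.1,0,0,0,-2.3],[0,-1.2,-0.2,0,0,0,-3.45],[0,-1.6,-0.25,0,0,0,-4.6],[0,-2.2,-0.29,0,0,0,-5.75]]]' >/dev/null
python3 -m jog '[[[0,-0.4,0,0,0,0,-1.15],[0,-0.8,-0.1,0,0,0,-2.3],[0,-1.2,-0.2,0,0,0,-3.45],[0,-1.6,-0.25,0,0,0,-4.6],[0,-2.2,-0.29,0,0,0,-5.75]]]' >/dev/null
python3 -c "
from h import *
pose()"
python3 -m jog '[[[0,-0.4,0,0,0,0,-1.15],[0,-0.8,-0.1,0,0,0,-2.3],[0,-1.2,-0.2,0,0,0,-3.45],[0,-1.6,-0.25,0,0,0,-4.6],[0,-2.2,-0.29,0,0,0,-5.75]]]' >/dev/null
python3 -c "
from h import *
pose()"
```

```text
t 10.18 tcp [ 0.6674 -0.1017  0.2098] toolx [ 0.009 -0.002 -1.   ] jawyaw 97.6 F [-0.2  0.4 -3.9] w 0.0591 q [ 0.21  0.9  -0.27  1.09  0.23  1.16  1.65]
t 11.85 tcp [ 0.448  -0.1305  0.2082] toolx [-0.01  -0.006 -1.   ] jawyaw -40.6 F [ 0.1  0.7 -4.3] w 0.0597 q [-0.03  0.63  0.42  1.9  -0.36  0.7  -0.11]
t 12.27 tcp [ 0.3931 -0.1378  0.2081] toolx [-0.011  0.001 -1.   ] jawyaw -75.1 F [-0.  -1.1 -4.2] w 0.0598 q [-0.08  0.6   0.58  2.06 -0.53  0.65 -0.45]
```

```bash
python3 -m jog '[[[0,0,0,-0.5,0,0,-0.7],[0,0,0,-1,0,0,-1.27],[0,0,0,-1.5,0,0,-1.27],[0,0,0,-2,0,0,-1.27],[0,0,0,-2.4,0,0,-1.27]]]' >/dev/null
python3 -m jog '[[[0,0,0,-0.3,-0.12,0.95,0],[0,0,0,-0.5,-0.24,1.9,0],[0,0,0,-0.7,-0.36,2.8,0],[0,0,0,-0.9,-0.48,3.7,0],[0,0,0,-0.9,-0.6,4.63,0]]]' >/dev/null
python3 -m jog '[[[0,0,0,0,0,0,0],[0,0,0,0,0,0,0],[0,0,0,0,0,0,0],[0,0,0,0,0,0,0],[0,0,0,0,0,0,0]]]' >/dev/null
python3 -c "
from h import *
pose();im,K,V=grab('scene'); 
c=im[150:300,190:390]; cv2.imwrite('pics/s7.png',cv2.resize(c,None,fx=4,fy=4,interpolation=cv2.INTER_CUBIC)[:,:,::-1])"
```

```text
t 13.52 tcp [ 0.3925 -0.1382  0.126 ] toolx [-0.475 -0.057 -0.878] jawyaw -82.6 F [ 0.3 -0.5 -3.3] w 0.0592 q [-0.18  1.01  0.73  1.73 -0.41  1.07 -0.74]
```

View pics/s7.png

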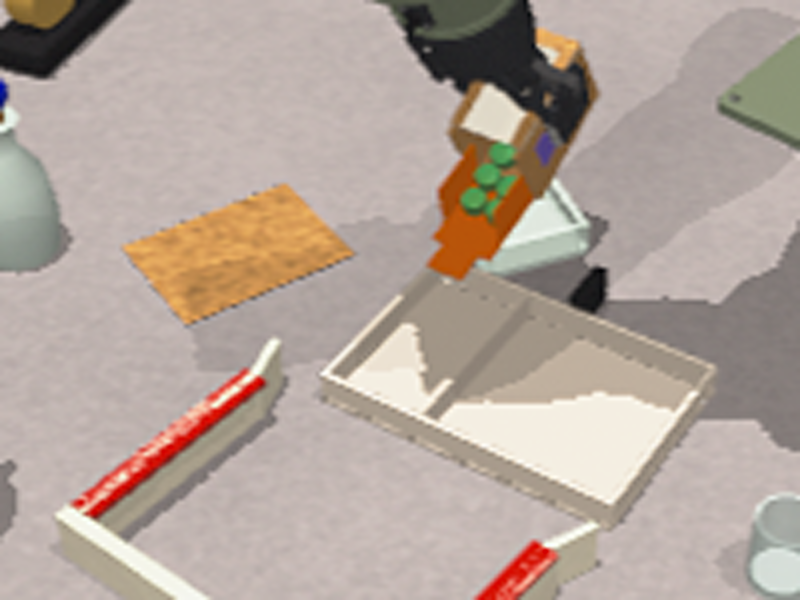

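Pebbles have slid onto the flap, whose tab end appears at crop (450,270). I'll check that against its predicted position.

```bash
python3 -c "
from h import *
im,K,V=grab('scene')
for X in [(.5096,-.123,.0615),(.5205-.079*.992+.0098,-.042-.01-.0769,.028),(.530,-.119,.005)]: print((proj(X,K,V)-[190,150])*4)
im,K,V=grab('top'); c=im[180:330,310:460]; cv2.imwrite('pics/t7.png',cv2.resize(c,None,fx=4,fy=4,interpolation=cv2.INTER_CUBIC)[:,:,::-1])
print((proj((.5096,-.123,.0615),K,V)-[310,180])*4)"
```

```text
[438.74722518 274.51611276]
[482.18564972 266.64334239]
[425.85066921 347.58481597]
[229.21876446 308.21023799]
```

View pics/t7.png

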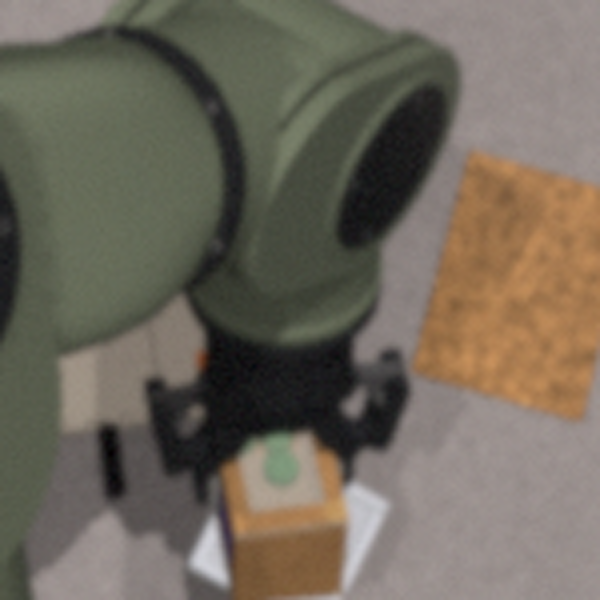

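```bash
python3 -m jog '[[[0,0,0,-0.3,0,0,0],[0,0.1,0,-0.6,-0.05,0.3,0],[0,0.2,0.03,-0.6,-0.08,0.6,0],[0,0.3,0.04,-0.6,-0.12,0.9,0],[0,0.45,0.06,-0.5,-0.15,1.2,0]]]' >/dev/null
python3 -m jog '[[[0,0.1,0,0.1,-0.05,0.3,0],[0,0.2,0.03,0.2,-0.08,0.6,0],[0,0.3,0.04,0.3,-0.12,0.9,0],[0,0.45,0.06,0.4,-0.15,1.2,0],[0,0.6,0.08,0.5,-0.2,1.6,0]]]' >/dev/null
python3 -m jog '[[[0,0,0,0,-0.03,0.25,0],[0,0,0,0,-0.05,0.5,0],[0,0,0,0.1,-0.1,0.8,0],[0,0,0,0.1,-0.1,0.8,0],[0,0,0,0.1,-0.1,0.8,0]]]' >/dev/null
python3 -m jog '[[[0,0,0,0,0,0,0],[0,0,0,0,0,0,0],[0,0,0,0,0,0,0],[0,0,0,0,0,0,0],[0,0,0,0,0,0,0]]]' >/dev/null
python3 -c "
from h import *
pose();im,K,V=grab('scene'); 
c=im[150:300,190:390]; cv2.imwrite('pics/s8.png',cv2.resize(c,None,fx=4,fy=4,interpolation=cv2.INTER_CUBIC)[:,:,::-1])"
```

```text
t 15.33 tcp [ 0.4187 -0.1346  0.1279] toolx [-0.765 -0.094 -0.637] jawyaw -82.7 F [ 0.1 -0.2 -2.5] w 0.0595 q [-0.17  1.24  0.75  1.3  -0.27  1.59 -0.88]
```

View pics/s8.png

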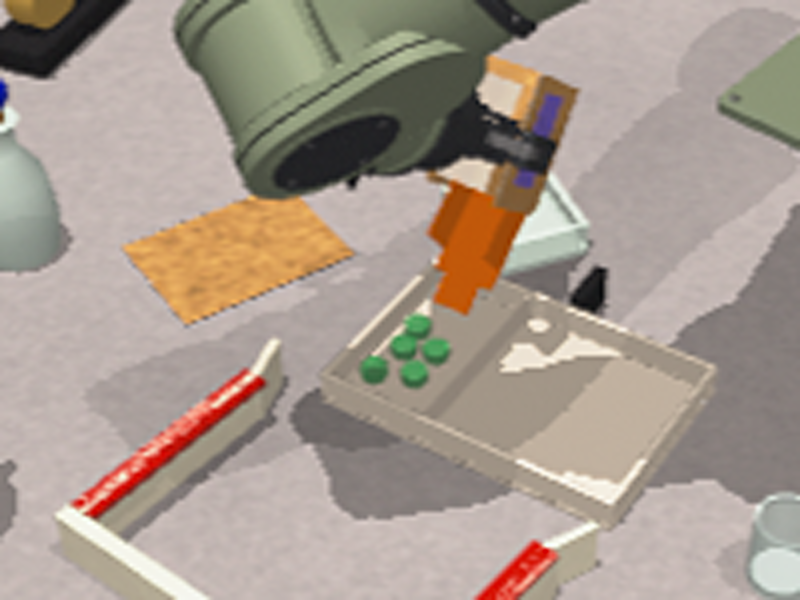

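All five pebbles lie in the narrow well, at crop (375–435, 325–372). I'll bring the carton upright and carry it back to the mat with its current yaw.

```bash
python3 -m jog '[[[0,0,0,1,0,0,0],[0,0,0,1.7,0.14,-1.1,0],[0,0,0,2.4,0.28,-2.2,0],[0,0,0,3.1,0.42,-3.3,0],[0,0,0,3.8,0.56,-4.4,0]]]' >/dev/null
python3 -m jog '[[[0,0,0,0.2,0.14,-1.1,0],[0,0,0,0.4,0.28,-2.2,0],[0,0,0,0.4,0.42,-3.3,0],[0,0,0,0.4,0.5,-3.9,0],[0,0,0,0.4,0.5,-3.9,0]]]' >/dev/null
python3 -m jog '[[[0,0.6,-1,0,0,0,0],[0,1.2,-2,0,0,0,0],[0,1.8,-3,0,0,0,0],[0,2.4,-3.6,0,0,0,0],[0,2.4,-3.6,0,0,0,0]]]' >/dev/null
python3 -m jog '[[[0,0.6,-1,0,0,0,0],[0,1.2,-2,0,0,0,0],[0,1.8,-3,0,0,0,0],[0,2.4,-3.6,0,0,0,0],[0,2.4,-3.6,0,0,0,0]]]' >/dev/null
python3 -c "
from h import *
pose()"
```

```text
t 17.05 tcp [ 0.5395 -0.3169  0.2316] toolx [-0.008  0.002 -1.   ] jawyaw -82.5 F [-1.6  1.6 -4.2] w 0.0593 q [ 0.21  0.88  0.66  1.28 -0.53  1.17 -0.54]
```

```bash
python3 -m jog '[[[0,0,0,-1.2,0,0,0],[0,0,0,-2.4,0,-0.05,0],[0,0,0,-3.6,0,-0.08,0],[0,0,0,-4.8,0,-0.08,0],[0,0,0,-5.6,0,-0.08,0]]]' >/dev/null
python3 -m jog '[[[0,0,0,-0.8,0,0,0],[0,0,0,-1.4,0,0,0],[0,0,0,-1.8,0,0,0],[0,0,0,-2.1,0,0,0],[0,0,0,-2.3,0,0,0]]]' >/dev/null
python3 -m jog '[[[0,0,0,0,0,0,0],[0,0,0,0,0,0,0],[0,0,0,0,0,0,0],[0,0,0,0,0,0,0],[0,0,0,0,0,0,0]]]' >/dev/null
python3 -c "
from h import *
pose()"
```

```text
t 18.3 tcp [ 0.5389 -0.3147  0.0359] toolx [ 0.004  0.003 -1.   ] jawyaw -82.4 F [ 0.1 -0.3 -1.9] w 0.0592 q [ 0.25  1.1   0.51  1.47 -0.7   0.75 -0.39]
```

Lower 9 mm more, release, and lift clear.

```bash
python3 -m jog '[[[0,0,0,-0.12,0,0,0],[0,0,0,-0.24,0,0,0],[0,0,0,-0.35,0,0,0],[0,0,0,-0.37,0,0,0],[0,0,0,-0.37,0,0,0]]]'
python3 -m jog '[[[0.5,0,0,0,0,0,0],[1,0,0,0,0,0,0],[1,0,0,0,0,0,0],[1,0,0,0,0,0,0],[1,0,0,0,0,0,0]]]'
python3 -m jog '[[[1,0,0,0.7,0,0,0],[1,0,0,2,0,0,0],[1,0,0,3.6,0,0,0],[1,0,0,5.2,0,0,0],[1,0,0,6.8,0,0,0]]]'
python3 -m jog '[[[1,-1,1.2,0.5,0,0,0],[1,-2,2.4,0.5,0,0,0],[1,-3,3.6,0.5,0,0,0],[1,-4,4.8,0.5,0,0,0],[1,-5,6,0.5,0,0,0]]]' >/dev/null
python3 -c "
from h import *
pose();im,K,V=grab('top','t9.png')
hsv=cv2.cvtColor(im,cv2.COLOR_RGB2HSV)
m=(hsv[:,:,0]>135)&(hsv[:,:,0]<165)&(hsv[:,:,1]>100)
for b in blobs(m,60):
  (u,v),r=cv2.minEnclosingCircle(b); print(u,v,r,np.round(onz((u,v),.029,K,V),4))
"
```

```text
time_s: 18.72
eef_pos: [0.5388, -0.3146, 0.0262]
tool_rot: [0.046, 0.707, 0.048, -0.704]
wrist_force: [-0.3, 2.9, 6.0]
grip_width: 0.0595
time_s: 19.13
eef_pos: [0.5387, -0.3147, 0.0261]
tool_rot: [0.046, 0.707, 0.047, -0.704]
wrist_force: [-0.3, -0.6, 0.4]
grip_width: 0.0852
time_s: 19.55
eef_pos: [0.5383, -0.3146, 0.198]
tool_rot: [0.046, 0.707, 0.047, -0.705]
wrist_force: [0.1, 0.2, -0.1]
grip_width: 0.0853
t 19.97 tcp [ 0.4121 -0.1633  0.2087] toolx [ 0.003  0.003 -1.   ] jawyaw -82.4 F [ 1.6 -0.4 -0.5] w 0.0853 q [-0.06  0.64  0.66  1.98 -0.6   0.71 -0.47]
186.9166717529297 289.2083435058594 10.772758483886719 [0.4326 0.3136 0.029 ]
221.83035278320312 283.5535583496094 9.518665313720703 [0.447  0.2293 0.029 ]
```

View pics/t9.png

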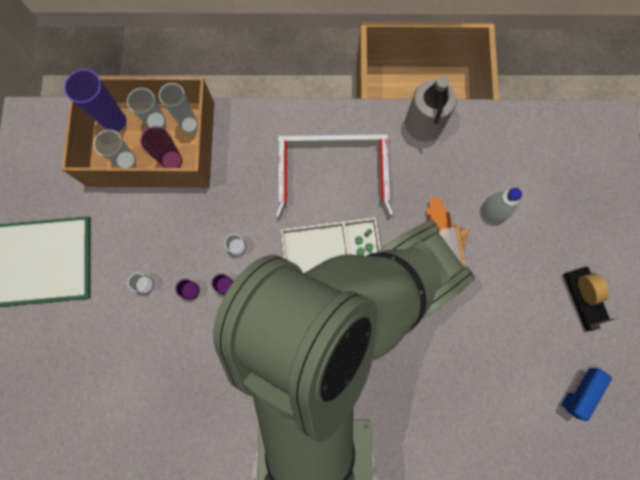

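The top view shows tumbler B knocked to about (223,284) and partly hidden by the arm. Pebbles are in the well, and the carton, decanter, dish and clear tumblers look in place. I'll move over to the tumblers and measure by mask.

```bash
python3 -m jog '[[[1,0,1.3,0.5,0,0,0],[1,0,2.8,1,0,0,0],[1,0,4.3,1,0,0,0],[1,0,5.8,1,0,0,0],[1,0,7,1,0,0,0]]]' >/dev/null
python3 -m jog '[[[1,0,1.3,0,0,0,0],[1,0,2.8,0,0,0,0],[1,0,4.3,0,0,0,0],[1,0,5.8,0,0,0,-0.6],[1,0,6.4,0,0,0,-1.2]]]' >/dev/null
cat > tum.py <<'E'
from h import *
pose()
for n in('wrist','top'):
  im,K,V=grab(n,'tum_%s.png'%n)
  hsv=cv2.cvtColor(im,cv2.COLOR_RGB2HSV)
  m=(hsv[:,:,0]>135)&(hsv[:,:,0]<165)&(hsv[:,:,1]>100)&(hsv[:,:,2]>25)
  if n=='top': m[:200]=0
  for b in blobs(m,60):
    (u,v),r=cv2.minEnclosingCircle(b); print(n,np.round((u,v,r),1),cv2.boundingRect(b),np.round(onz((u,v),.029,K,V),4))
E
python3 tum.py
```

```text
t 20.85 tcp [0.4131 0.175  0.2333] toolx [ 0.003  0.004 -1.   ] jawyaw -89.5 F [-0.7  0.7 -1.7] w 0.0853 q [-0.94  0.66  0.86  1.93 -0.67  0.85 -1.28]
wrist [153.  183.   39.2] (114, 153, 79, 63) [0.4319 0.3152 0.029 ]
wrist [254.9 168.5  31.6] (224, 139, 62, 61) [0.4448 0.229  0.029 ]
```

```bash
python3 -m jog '[[[0.78,0.6,1,-0.5,0,0,0],[0.78,1.28,2.1,-1,0,0,0],[0.78,1.28,2.1,-2,0,0,0],[0.78,1.28,2.16,-3,0,0,0],[0.78,1.28,2.16,-4,0,0,0]]]' >/dev/null
python3 -m jog '[[[0.78,0,0,0,0,0,0],[0.78,0,0,0,0,0,0],[0.78,0,0,0,0,0,0],[0.78,0,0,0,0,0,0],[0.78,0,0,0,0,0,0]]]' >/dev/null
python3 tum.py
```

```text
t 21.78 tcp [0.4462 0.2245 0.1348] toolx [ 0.005  0.003 -1.   ] jawyaw -89.6 F [ 0.4 -0.3  0. ] w 0.0664 q [-0.89  0.86  0.7   1.89 -0.85  0.71 -1.24]
wrist [175.6 259.1  53.8] (124, 214, 102, 95) [0.4313 0.3151 0.029 ]
wrist [314.  243.4  44.9] (275, 199, 81, 90) [0.4424 0.2275 0.029 ]
top [222.1 285.5  10.2] (212, 280, 21, 14) [0.4423 0.2283 0.029 ]
```

View pics/tum_wrist.png

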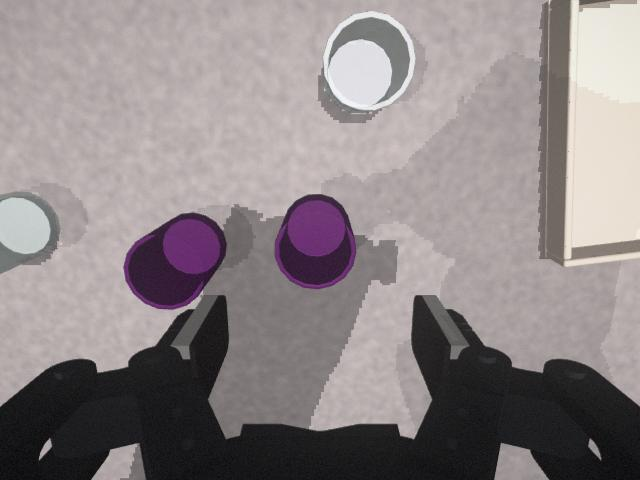

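Both tumblers stand upright, B's base at (317,227) and A's at (191,246). The fingers have clearance for B.

```bash
python3 -c "
from h import *
im,K,V=grab('wrist')
print(onz((317,227),.004,K,V),onz((191,246),.004,K,V))"
```

```text
[0.44660733 0.22590476 0.004     ] [0.43238465 0.31265668 0.004     ]
```

```bash
python3 -m jog '[[[0.78,0,0.08,-1.2,0,0,0],[0.78,-0.04,0.08,-2.4,0,0,0],[0.78,-0.04,0.08,-3.4,0,0,0],[0.78,-0.04,0.08,-4,0,0,0],[0.78,-0.04,0.08,-4.2,0,0,0]]]'
python3 -m jog '[[[0.7,0,0,0,0,0,0],[0.3,0,0,0,0,0,0],[0,0,0,0,0,0,0],[0,0,0,0,0,0,0],[0,0,0,0,0,0,0]]]'
python3 -m jog '[[[0,0,0,0.4,0,0,0],[0,0,0,1.2,0,0,0],[0,0,0,2.4,0,0,0],[0,0,0,3.6,0,0,0],[0,0,0,4.4,0,0,0]]]'
```

```text
time_s: 22.35
eef_pos: [0.4442, 0.226, 0.0269]
tool_rot: [0.002, 0.708, 0.003, -0.706]
wrist_force: [0.9, -0.4, -0.4]
grip_width: 0.0665
time_s: 22.77
eef_pos: [0.4452, 0.2265, 0.0299]
tool_rot: [0.001, 0.709, 0.003, -0.705]
wrist_force: [-1.3, -1.6, 9.5]
grip_width: 0.0446
time_s: 23.18
eef_pos: [0.4449, 0.2262, 0.1422]
tool_rot: [0.001, 0.709, 0.003, -0.705]
wrist_force: [0.9, 0.2, -2.0]
grip_width: 0.0441
```

```bash
python3 -m jog '[[[0,0.2,-1,0,0,0,0.2],[0,0.4,-2.3,0,0,0,0.4],[0,0.6,-3.6,0,0,0,0.6],[0,0.8,-4.8,0,0,0,0.8],[0,0.9,-5.4,0,0,0,1.1]]]' >/dev/null
python3 -m jog '[[[0,0.2,-1.3,0,0,0,0],[0,0.4,-2.6,0,0,0,0],[0,0.6,-3.9,0,0,0,0],[0,0.8,-5,0,0,0,0],[0,0.9,-5.45,0,0,0,0]]]' >/dev/null
python3 -m jog '[[[0,0,0,-0.5,0,0,0],[0,0,0,-1.4,0,0,0],[0,0,0,-2.2,0,0,0],[0,0,0,-3,0,0,0],[0,0,0,-3.4,0,0,0]]]'
python3 -c "
from h import *
pose()"
```

```text
time_s: 24.43
eef_pos: [0.4893, -0.0445, 0.0528]
tool_rot: [0.042, 0.707, 0.044, -0.705]
wrist_force: [0.2, 0.3, -1.3]
grip_width: 0.0446
t 24.43 tcp [ 0.4893 -0.0445  0.0528] toolx [ 0.002  0.003 -1.   ] jawyaw -83.0 F [ 0.2  0.3 -1.3] w 0.0446 q [-0.19  0.94  0.41  1.96 -0.9   0.43 -0.54]
```

Lower 17 mm, settle, then release and lift.

```bash
python3 -m jog '[[[0,0,0,-0.25,0,0,0],[0,0,0,-0.5,0,0,0],[0,0,0,-0.65,0,0,0],[0,0,0,-0.68,0,0,0],[0,0,0,-0.68,0,0,0]]]'
python3 -m jog '[[[0,0,0,0,0,0,0],[0.4,0,0,0,0,0,0],[0.75,0,0,0,0,0,0],[0.75,0,0,0,0,0,0],[0.75,0,0,0,0,0,0]]]'
python3 -m jog '[[[0.75,0,0,0.4,0,0,0],[0.75,0,0,1.2,0,0,0],[0.75,0,0,2.4,0,0,0],[0.75,0,0,3.6,0,0,0],[0.75,0,0,5,0,0,0]]]'
python3 -m jog '[[[0.75,-0.5,1.5,0,0,0,0],[0.75,-1,3,0,0,0,0],[0.75,-1.5,4.5,0,0,0,0],[0.75,-1.6,6,0,0,0,-0.6],[0.75,-1.6,7.3,0,0,0,-1.1]]]' >/dev/null
python3 -m jog '[[[0.78,-0.2,1.5,0,0,0,0],[0.78,-0.5,3,0,0,0,0],[0.78,-0.7,4.5,0,0,0,0],[0.78,-0.7,5.8,0,0,0,0],[0.78,-0.7,6.3,0,0,0,0]]]' >/dev/null
python3 tum.py
```

```text
time_s: 24.85
eef_pos: [0.4899, -0.0448, 0.037]
tool_rot: [0.042, 0.707, 0.044, -0.704]
wrist_force: [-0.3, -0.1, -1.0]
grip_width: 0.0445
time_s: 25.27
eef_pos: [0.4898, -0.0449, 0.0367]
tool_rot: [0.042, 0.707, 0.044, -0.705]
wrist_force: [-0.7, 0.2, 0.5]
grip_width: 0.0641
time_s: 25.68
eef_pos: [0.4891, -0.0449, 0.1626]
tool_rot: [0.042, 0.706, 0.044, -0.705]
wrist_force: [0.7, 0.7, -0.4]
grip_width: 0.0641
t 26.52 tcp [0.4308 0.2998 0.1612] toolx [ 0.003  0.003 -1.   ] jawyaw -89.4 F [ 0.1  0.8 -0.4] w 0.0666 q [-1.06  0.87  0.79  1.77 -0.81  0.85 -1.44]
wrist [299.5 228.   41.1] (263, 188, 74, 81) [0.4299 0.3132 0.029 ]
top [334.5 266.5   8.9] (327, 258, 16, 18) [ 0.4912 -0.0452  0.029 ]
top [187.  289.4  11.1] (176, 285, 23, 14) [0.4322 0.3135 0.029 ]
```

```bash
python3 -m jog '[[[0.78,0.02,0.54,-0.4,0,0,0],[0.78,0.02,0.54,-1.6,0,0,0],[0.78,0.02,0.54,-2.8,0,0,0],[0.78,0.02,0.54,-4,0,0,0],[0.78,0.02,0.54,-4.8,0,0,0]]]'
python3 -m jog '[[[0.78,0,0,-0.4,0,0,0],[0.7,0,0,-0.4,0,0,0],[0.3,0,0,-0.4,0,0,0],[0,0,0,-0.4,0,0,0],[0,0,0,-0.4,0,0,0]]]'
python3 -m jog '[[[0,0,0,0,0,0,0],[0,0,0,0,0,0,0],[0,0,0,1,0,0,0],[0,0,0,2.4,0,0,0],[0,0,0,3.8,0,0,0]]]'
```

```text
time_s: 27.03
eef_pos: [0.4322, 0.3075, 0.0391]
tool_rot: [0.001, 0.708, 0.002, -0.706]
wrist_force: [-0.2, -0.3, 0.2]
grip_width: 0.067
time_s: 27.45
eef_pos: [0.4332, 0.3088, 0.0329]
tool_rot: [0.001, 0.709, 0.003, -0.705]
wrist_force: [-0.5, -0.1, 2.2]
grip_width: 0.044
time_s: 27.87
eef_pos: [0.4324, 0.3081, 0.1282]
tool_rot: [0.001, 0.708, 0.002, -0.706]
wrist_force: [-0.2, 0.6, -0.8]
grip_width: 0.0443
```

```bash
python3 -m jog '[[[0,0.4,-1,0.4,0,0,0.2],[0,0.9,-2.2,0.6,0,0,0.4],[0,1.4,-3.4,0.6,0,0,0.6],[0,1.9,-4.7,0.6,0,0,0.8],[0,2.15,-5.3,0.6,0,0,1.1]]]' >/dev/null
python3 -m jog '[[[0,0.4,-1,0,0,0,0],[0,0.9,-2.2,0,0,0,0],[0,1.4,-3.4,0,0,0,0],[0,1.9,-4.7,0,0,0,0],[0,2.16,-5.35,0,0,0,0]]]' >/dev/null
python3 -m jog '[[[0,0,0,-0.5,0,0,0],[0,0,0,-1.4,0,0,0],[0,0,0,-2.2,0,0,0],[0,0,0,-3,0,0,0],[0,0,0,-3.4,0,0,0]]]'
python3 -c "
from h import *
pose()"
```

```text
time_s: 29.12
eef_pos: [0.5399, 0.0424, 0.0553]
tool_rot: [0.042, 0.707, 0.044, -0.705]
wrist_force: [-0.4, 1.2, -1.2]
grip_width: 0.0444
t 29.12 tcp [0.5399 0.0424 0.0553] toolx [ 0.002  0.003 -1.   ] jawyaw -83.1 F [-0.4  1.2 -1.2] w 0.0444 q [-0.4   1.    0.54  1.78 -0.86  0.61 -0.78]
```

```bash
python3 -m jog '[[[0,0,0,-0.25,0,0,0],[0,0,0,-0.5,0,0,0],[0,0,0,-0.6,0,0,0],[0,0,0,-0.64,0,0,0],[0,0,0,-0.64,0,0,0]]]'
python3 -m jog '[[[0,0,0,0,0,0,0],[0.4,0,0,0,0,0,0],[0.72,0,0,0,0,0,0],[0.72,0,0,0,0,0,0],[0.72,0,0,0,0,0,0]]]'
python3 -m jog '[[[0.72,0,0,0.4,0,0,0],[0.72,0,0,1.2,0,0,0],[0.72,0,0,2.4,0,0,0],[0.72,0,0,3.6,0,0,0],[0.72,0,0,5,0,0,0]]]'
python3 -m jog '[[[0.72,-1,0.8,0,0,0,0],[0.72,-2,2,0,0,0,0],[0.72,-3,3.4,0,0,0,0],[0.72,-3.6,5,0,0,0,0],[0.72,-3.6,6.4,0,0,0,0]]]' >/dev/null
cat > tray.py <<'E'
from h import *
pose()
im,K,V=grab('top','t_now.png'); hsv=cv2.cvtColor(im,cv2.COLOR_RGB2HSV)
m=(hsv[:,:,0]>135)&(hsv[:,:,0]<165)&(hsv[:,:,1]>100)&(hsv[:,:,2]>25); m[:150]=0
for b in blobs(m,60): (u,v),r=cv2.minEnclosingCircle(b); print('tum',np.round(onz((u,v),.034,K,V),4))
g=(hsv[:,:,0]>45)&(hsv[:,:,0]<85)&(hsv[:,:,1]>70); g[:150]=0;g[300:]=0;g[:,:280]=0;g[:,:]&=True;g[:,400:]=0
for b in blobs(g,15): (u,v),r=cv2.minEnclosingCircle(b); print('peb',np.round(onz((u,v),.012,K,V),4),cv2.contourArea(b))
bk=(hsv[:,:,2]<50)&(hsv[:,:,1]<120); sub=np.zeros_like(bk); sub[270:320,325:355]=bk[270:320,325:355]
for b in blobs(sub,20): r=cv2.minAreaRect(b); print('handle',[np.round(onz(p,.038,K,V),4) for p in cv2.boxPoints(r)])
red=((hsv[:,:,0]<8)|(hsv[:,:,0]>172))&(hsv[:,:,1]>120)&(hsv[:,:,2]>70); red[:130]=0;red[215:]=0;red[:,:270]=0;red[:,400:]=0
for b in blobs(red,30): r=cv2.minAreaRect(b); print('red',[np.round(onz(p,.042,K,V),4).tolist() for p in cv2.boxPoints(r)])
E
python3 tray.py
```

```text
time_s: 29.53
eef_pos: [0.5407, 0.0424, 0.041]
tool_rot: [0.042, 0.707, 0.044, -0.704]
wrist_force: [-0.8, 0.2, -0.7]
grip_width: 0.0445
time_s: 29.95
eef_pos: [0.5406, 0.0424, 0.0408]
tool_rot: [0.042, 0.707, 0.044, -0.704]
wrist_force: [0.0, -0.0, 0.6]
grip_width: 0.0612
time_s: 30.37
eef_pos: [0.5398, 0.0422, 0.1672]
tool_rot: [0.042, 0.707, 0.043, -0.705]
wrist_force: [0.1, 1.1, -0.3]
grip_width: 0.0615
t 30.78 tcp [0.4479 0.2041 0.1667] toolx [ 0.002  0.004 -1.   ] jawyaw -83.1 F [-0.2  0.6 -0.4] w 0.0615 q [-0.87  0.8   0.73  1.88 -0.77  0.76 -1.15]
tum [0.5404 0.0415 0.034 ]
tum [ 0.4904 -0.0451  0.034 ]
peb [ 0.545  -0.1311  0.012 ] 19.0
peb [ 0.5223 -0.1372  0.012 ] 18.0
peb [ 0.5616 -0.1056  0.012 ] 17.0
handle [array([ 0.437 , -0.0458,  0.038 ]), array([ 0.4381, -0.0541,  0.038 ]), array([ 0.4017, -0.0587,  0.038 ]), array([ 0.4006, -0.0504,  0.038 ])]
red [[0.8167, -0.1555, 0.042], [0.8171, -0.1626, 0.042], [0.6578, -0.1668, 0.042], [0.6574, -0.16, 0.042]]
red [[0.6532, 0.0815, 0.042], [0.8125, 0.0851, 0.042], [0.8125, 0.08, 0.042], [0.6533, 0.0765, 0.042]]
```

Both tumblers are in the tray at (0.540,0.042) and (0.490,-0.045). The rack yaw is about 1.35°, the home handle point about (0.634,-0.042), and the fin about (0.418,-0.0525). I'll move to the handle.

```bash
python3 -m jog '[[[0.5,-0.2,-1.2,0,0,0,0],[0.5,-0.5,-2.4,0,0,0,0],[0.5,-0.6,-3.6,0,0,0,0],[0.5,-0.6,-4.6,0,0,0,0],[0.5,-0.6,-5.1,0,0,0,0]]]' >/dev/null
python3 -m jog '[[[0.5,-0.2,-1.2,0,0,0,0],[0.5,-0.5,-2.4,0,0,0,0],[0.5,-0.6,-3.6,0,0,0,0],[0.5,-0.6,-4.6,-0.5,0,0,0],[0.5,-0.6,-5.1,-1.5,0,0,0]]]' >/dev/null
python3 -m jog '[[[0.5,0,0,0,0,0,0],[0.5,0,0,0,0,0,0],[0.5,0,0,0,0,0,0],[0.5,0,0,0,0,0,0],[0.5,0,0,0,0,0,0]]]' >/dev/null
python3 - <<'E'
from h import *
pose(); im,K,V=grab('wrist','w_h.png'); hsv=cv2.cvtColor(im,cv2.COLOR_RGB2HSV)
for X in [(.418,-.0525,.038),(.397,-.055,.038),(.44,-.05,.038)]: print(proj(X,K,V))
E
```

```text
t 32.08 tcp [ 0.4208 -0.0517  0.1288] toolx [ 0.004  0.003 -1.   ] jawyaw -83.0 F [-0.4  0.1 -0.8] w 0.0428 q [-0.22  0.75  0.49  2.15 -0.86  0.44 -0.5 ]
[319.24668215 248.86042811]
[319.05207842 282.3947732 ]
[319.66546428 212.06548018]
```

Run:
```python
from h import *
im=cv2.imread('pics/w_h.png'); g=im.max(2)
for r in range(195,290,8):
    c=np.where(g[r,250:390]<45)[0]+250; print(r,(c.min(),c.max(),len(c)) if len(c) else None)
```

```text
195 None
203 (np.int64(315), np.int64(315), 1)
211 (np.int64(312), np.int64(315), 2)
219 (np.int64(312), np.int64(322), 8)
227 (np.int64(313), np.int64(331), 13)
235 (np.int64(312), np.int64(331), 20)
243 (np.int64(313), np.int64(331), 19)
251 (np.int64(313), np.int64(331), 19)
259 (np.int64(313), np.int64(331), 19)
267 (np.int64(313), np.int64(331), 19)
275 None
283 None
```

The fin is centred under the fingers (columns 312–331). I'll descend and grip.

```bash
python3 -m jog '[[[0.5,0,0,-1,0,0,0],[0.5,0,0,-2.2,0,0,0],[0.5,0,0,-3.2,0,0,0],[0.5,0,0,-4,0,0,0],[0.5,0,0,-4.5,0,0,0]]]' >/dev/null
python3 -m jog '[[[0.5,0,0,-0.1,0,0,0],[0.5,0,0,-0.1,0,0,0],[0.5,0,0,-0.1,0,0,0],[0.5,0,0,-0.1,0,0,0],[0.5,0,0,-0.1,0,0,0]]]' 
python3 -m jog '[[[0.3,0,0,0,0,0,0],[0,0,0,0,0,0,0],[0,0,0,0,0,0,0],[0,0,0,0,0,0,0],[0,0,0,0,0,0,0]]]'
python3 -c "from h import *;pose()"
```

```text
time_s: 32.97
eef_pos: [0.4231, -0.0529, 0.0154]
tool_rot: [0.042, 0.706, 0.044, -0.705]
wrist_force: [0.9, 0.1, -0.5]
grip_width: 0.0427
time_s: 33.38
eef_pos: [0.4228, -0.0528, 0.0151]
tool_rot: [0.042, 0.706, 0.044, -0.706]
wrist_force: [0.2, 1.9, 12.0]
grip_width: 0.011
t 33.38 tcp [ 0.4228 -0.0528  0.0151] toolx [ 0.001  0.003 -1.   ] jawyaw -83.0 F [ 0.2  1.9 12. ] w 0.011 q [ 0.05  0.95 -0.    2.19 -1.15  0.   -0.25]
```

```bash
python3 -m jog '[[[0,0.1,0.03,0,0,0,-0.2],[0,0.25,0.08,0,0,0,-0.4],[0,0.45,0.14,0,0,0,-0.6],[0,0.65,0.2,0,0,0,-0.8],[0,0.8,0.23,0,0,0,-0.95]]]'
python3 -m jog '[[[0,0,0,0,0,0,0],[0,0,0,0,0,0,0],[0,0,0,0,0,0,0],[0,0,0,0,0,0,0],[0,0,0,0,0,0,0]]]'
cat >> tray.py <<'E'
dv=(hsv[:,:,1]<60)&(hsv[:,:,2]>165)
m=np.zeros_like(dv); m[215:305,270:400]=dv[215:305,270:400]
for b in blobs(m,800)[:1]:
    h=cv2.convexHull(b); r=cv2.minAreaRect(h); P=np.array([onz(p,.026,K,V) for p in cv2.boxPoints(r)]); print('tray',np.round(P[:,:2],4).tolist(),P.mean(0))
E
python3 tray.py
```

```text
time_s: 33.8
eef_pos: [0.4424, -0.047, 0.0151]
tool_rot: [-0.006, -0.707, -0.009, 0.707]
wrist_force: [-6.3, 0.4, 10.6]
grip_width: 0.0108
time_s: 34.22
eef_pos: [0.443, -0.0467, 0.0151]
tool_rot: [0.006, 0.707, 0.009, -0.707]
wrist_force: [1.3, 3.9, 10.1]
grip_width: 0.0111
t 34.22 tcp [ 0.443  -0.0467  0.0151] toolx [ 0.001  0.004 -1.   ] jawyaw -88.7 F [ 1.3  3.9 10.1] w 0.0111 q [-0.05  0.97  0.16  2.12 -1.18  0.14 -0.33]
peb [ 0.5758 -0.1133  0.012 ] 21.5
peb [ 0.5554 -0.1382  0.012 ] 19.0
peb [ 0.5325 -0.1423  0.012 ] 18.0
handle [array([ 0.4814, -0.0705,  0.038 ]), array([ 0.4815, -0.0827,  0.038 ]), array([ 0.4522, -0.0826,  0.038 ]), array([ 0.4521, -0.0705,  0.038 ])]
red [[0.8167, -0.1554, 0.042], [0.8171, -0.1626, 0.042], [0.6578, -0.167, 0.042], [0.6574, -0.16, 0.042]]
red [[0.6558, 0.0815, 0.042], [0.8125, 0.0851, 0.042], [0.8125, 0.08, 0.042], [0.6559, 0.0765, 0.042]]
```

```bash
python3 -m jog '[[[0,0.2,0,0.03,0,0,0],[0,0.6,0.01,0.04,0,0,0],[0,1.1,0.02,0.04,0,0,0],[0,1.6,0.035,0.04,0,0,0],[0,2.1,0.05,0.04,0,0,0]]]'
python3 -m jog '[[[0,0.5,0.01,0,0,0,0],[0,1,0.025,0,0,0,0],[0,1.5,0.035,0,0,0,0],[0,2,0.05,0,0,0,0],[0,2.5,0.06,0,0,0,0]]]'
python3 tray.py
```

```text
time_s: 34.68
eef_pos: [0.4953, -0.0457, 0.0157]
tool_rot: [-0.007, -0.707, -0.009, 0.707]
wrist_force: [-1.1, 0.6, -3.6]
grip_width: 0.0109
time_s: 35.1
eef_pos: [0.5577, -0.0442, 0.0155]
tool_rot: [-0.007, -0.707, -0.009, 0.707]
wrist_force: [-0.7, 0.6, -3.8]
grip_width: 0.0106
t 35.1 tcp [ 0.5577 -0.0442  0.0155] toolx [-0.001  0.003 -1.   ] jawyaw -88.7 F [-0.7  0.6 -3.8] w 0.0106 q [-0.24  1.09  0.55  1.72 -0.94  0.61 -0.68]
peb [ 0.6701 -0.1345  0.012 ] 16.5
red [[0.8167, -0.156, 0.042], [0.8171, -0.1627, 0.042], [0.6578, -0.1668, 0.042], [0.6574, -0.1603, 0.042]]
red [[0.6845, 0.0822, 0.042], [0.8125, 0.0851, 0.042], [0.8125, 0.08, 0.042], [0.6845, 0.0772, 0.042]]
```

```bash
python3 -m jog '[[[0,0.5,0.01,0,0,0,0],[0,1,0.025,0,0,0,0],[0,1.5,0.035,0,0,0,0],[0,2,0.05,0,0,0,0],[0,2.4,0.055,0,0,0,0]]]'
python3 -m jog '[[[0,0.15,0,0,0,0,0],[0,0.3,0.01,0,0,0,0],[0,0.4,0.01,0,0,0,0],[0,0.5,0.01,0,0,0,0],[0,0.5,0.01,0,0,0,0]]]'
python3 -m jog '[[[0,0.05,0,0,0,0,0],[0,0.1,0,0,0,0,0],[0,0.15,0,0,0,0,0],[0,0.2,0,0,0,0,0],[0,0.2,0,0,0,0,0]]]'
```

```text
time_s: 35.57
eef_pos: [0.6179, -0.0428, 0.0154]
tool_rot: [-0.007, -0.707, -0.009, 0.707]
wrist_force: [-1.7, -0.3, -3.3]
grip_width: 0.011
time_s: 35.98
eef_pos: [0.6303, -0.0428, 0.0157]
tool_rot: [0.006, 0.707, 0.009, -0.707]
wrist_force: [0.5, -0.5, -3.4]
grip_width: 0.0106
time_s: 36.4
eef_pos: [0.6354, -0.0428, 0.0157]
tool_rot: [0.007, 0.707, 0.009, -0.707]
wrist_force: [0.3, 0.2, -3.2]
grip_width: 0.0108
```

```bash
python3 -m jog '[[[0,0.04,0,0,0,0,0],[0,0.08,0,0,0,0,0],[0,0.12,0,0,0,0,0],[0,0.14,0,0,0,0,0],[0,0.14,0,0,0,0,0]]]'
python3 -c "
from h import *
im,K,V=grab('top'); cv2.imwrite('pics/home.png',cv2.resize(im[120:320,250:480],None,fx=3.4,fy=2.9,interpolation=cv2.INTER_CUBIC)[:,:,::-1])"
python3 -m jog '[[[0,0.04,0,0,0,0,0],[0,0.08,0,0,0,0,0],[0,0.08,0,0,0,0,0],[0,0.08,0,0,0,0,0],[0,0.08,0,0,0,0,0]]]'
```

```text
time_s: 36.82
eef_pos: [0.6381, -0.0426, 0.0155]
tool_rot: [-0.006, -0.707, -0.009, 0.708]
wrist_force: [-5.8, 0.9, -1.8]
grip_width: 0.0107
time_s: 37.28
eef_pos: [0.6381, -0.0425, 0.0152]
tool_rot: [-0.006, -0.705, -0.009, 0.709]
wrist_force: [-22.0, 3.2, 5.8]
grip_width: 0.0109
```

The tray is against its stop (x stalls at 0.638 with 22 N). I'll ease off, release, lift and clear the view.

```bash
python3 -m jog '[[[0,-0.04,0,0,0,0,0],[0,-0.1,0,0,0,0,0],[0,-0.1,0,0,0,0,0],[0.3,-0.1,0,0,0,0,0],[0.5,-0.1,0,0,0,0,0]]]'
python3 -m jog '[[[0.5,0,0,0,0,0,0],[0.5,0,0,0,0,0,0],[0.5,0,0,0,0,0,0],[0.5,0,0,1,0,0,0],[0.5,0,0,2,0,0,0]]]'
python3 -m jog '[[[0.5,0,0,1.2,0,0,0],[0.5,-1,0.5,2.8,0,0,0],[0.5,-2.5,0.5,4,0,0,0],[0.5,-4,0.5,5,0,0,0],[0.5,-5,0.5,5,0,0,0]]]'
python3 -m jog '[[[0.5,-1,1.3,0,0,0,0],[0.5,-2,2.6,0,0,0,0],[0.5,-3,4,0,0,0,0],[0.5,-3,5.5,0,0,0,0],[0.5,-3,7,0,0,0,0]]]' >/dev/null
python3 -m jog '[[[0.5,-1,1.4,0,0,0,0],[0.5,-2,2.8,0,0,0,0],[0.5,-2,4,0,0,0,0],[0.5,-2,5.5,0,0,0,0],[0.5,-2,6.5,0,0,0,0]]]' >/dev/null
python3 tray.py
python3 -c "
from h import *
im=cv2.imread('pics/t_now.png'); cv2.imwrite('pics/home.png',cv2.resize(im[90:330,120:540],None,fx=1.9,fy=2.3,interpolation=cv2.INTER_CUBIC))"
```

```text
time_s: 37.7
eef_pos: [0.6387, -0.0428, 0.016]
tool_rot: [0.007, 0.708, 0.009, -0.707]
wrist_force: [-1.1, 0.2, 0.7]
grip_width: 0.0339
time_s: 38.12
eef_pos: [0.6375, -0.0428, 0.0655]
tool_rot: [-0.006, -0.706, -0.009, 0.708]
wrist_force: [-0.1, 0.2, 1.6]
grip_width: 0.0425
time_s: 38.53
eef_pos: [0.5126, -0.0304, 0.1932]
tool_rot: [0.007, 0.708, 0.009, -0.706]
wrist_force: [1.1, -1.1, 0.1]
grip_width: 0.0426
t 39.37 tcp [0.3871 0.3107 0.1907] toolx [-0.     0.004 -1.   ] jawyaw -88.6 F [ 0.2 -0.1 -0.2] w 0.0427 q [-1.18  0.82  0.88  1.84 -0.81  0.89 -1.45]
tum [ 0.7065 -0.0432  0.034 ]
tum [0.7659 0.0374 0.034 ]
peb [ 0.7304 -0.1377  0.012 ] 17.0
peb [ 0.7535 -0.1341  0.012 ] 16.5
peb [ 0.7438 -0.112   0.012 ] 16.0
peb [ 0.7728 -0.111   0.012 ] 15.5
red [[0.8167, -0.1571, 0.042], [0.817, -0.1634, 0.042], [0.6578, -0.1666, 0.042], [0.6575, -0.1605, 0.042]]
red [[0.6532, 0.0815, 0.042], [0.8125, 0.0851, 0.042], [0.8125, 0.08, 0.042], [0.6533, 0.0765, 0.042]]
```

View pics/home.png

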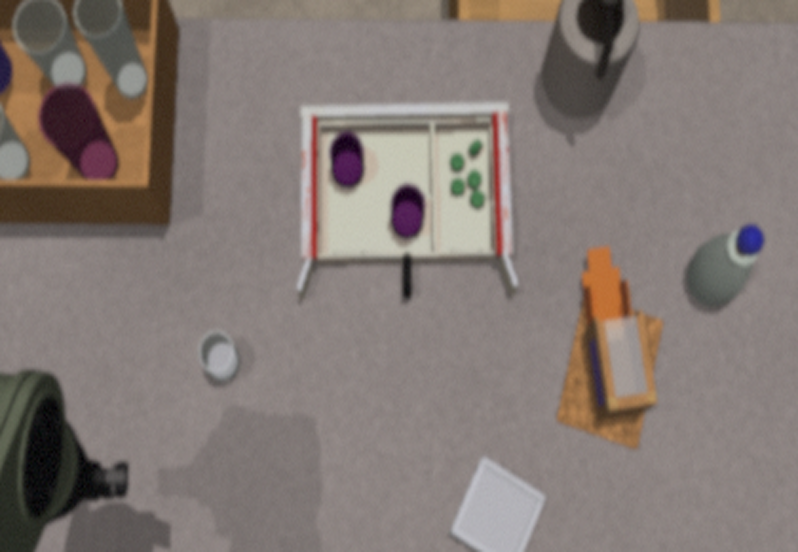

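```bash
python3 -c "
from h import *
pose(); print(arm.finish_job())"
```

```text
t 39.42 tcp [0.3868 0.3141 0.1901] toolx [-0.001  0.005 -1.   ] jawyaw -88.4 F [-3.2  6.3 -3.1] w 0.0428 q [-1.18  0.82  0.88  1.83 -0.81  0.9  -1.45]
the job is handed in; nothing more can be done
None
```

I handed the job in at about 39 s of robot time, with every step carried out; the hand-in gives no verdict.

**What I did:**
- **Spout:** I pushed it out with closed fingers, to about 1.3 rad judging from the picture.
- **Pour:** Tilting the carton away from the robot stopped at about 23°, near a joint limit. I turned the carton half a turn and poured from the near end at about 50°. It went back on its mat with the spout facing away from the robot.
- **Tumblers:** Only two purple tumblers were there. One was knocked aside during the run, so I measured it again before moving both into the wide side.
- **Tray:** I lined it up with the holder and slid it in until it stalled against the stop at 22 N, then let go.

**Last checks (final top view):**
- The tray is in the holder, with both tumblers upright in the wide side.
- Five pebbles are in the narrow well. One looks tilted on its edge. The colour mask found only four, but I counted five by eye.
- The carton stands upright on its mat. The dish, decanter and one clear tumbler look unmoved.

**What I could not confirm:**
- The arm hid the second clear tumbler in that last view. It was in place in the last wrist picture, before I moved the tumblers.
- The wrist force read about 8 N when I handed in, up from under 1 N just before, while the arm was still settling. The tool was 190 mm up with nothing visible near it. I did not find the cause.

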